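# Put the culture kit back in its caddy

## Task

Pack the kit into the teal caddy: stand the red-, black- and white-capped vials from the row in front of it upright, fully down, each in the cup of its own cap's colour, and lay the short forceps flat in the blue notched rest between its end stops. The amber vial with the blue cap and the long forceps are not part of this kit: leave them where they are, and do not knock any vial over.

Things in the scene. Friction and masses are not known exactly. Their poses are not given: they have to be found in the camera images.
- red_vial: Glass screw-cap vial with a red cap and green contents, 24 mm across, 52 mm tall, 0.02 kg; cap 20 mm across, the top 13 mm. Origin at the centre of its underside, z up the vial. In the cup its lowest 16 mm are hidden: grip its upper half from above, fingertips 22 to 30 mm over its foot. It starts upright in front of the caddy (vials at the back of the bench are scenery).
- black_vial: Glass screw-cap vial with a black cap and cream contents, 24 mm across, 52 mm tall, 0.02 kg; cap 20 mm across, the top 13 mm. Origin at the centre of its underside, z up the vial. In the cup its lowest 16 mm are hidden: grip its upper half from above, fingertips 22 to 30 mm over its foot. It starts upright in front of the caddy (vials at the back of the bench are scenery).
- white_vial: Glass screw-cap vial with a white cap and clear contents, 24 mm across, 52 mm tall, 0.02 kg; cap 20 mm across, the top 13 mm. Origin at the centre of its underside, z up the vial. In the cup its lowest 16 mm are hidden: grip its upper half from above, fingertips 22 to 30 mm over its foot. It starts upright in front of the caddy (vials at the back of the bench are scenery).
- forceps: Short steel forceps lying flat, 153 mm long, 14 to 16 mm wide, 10 mm high, 0.03 kg. Origin at the middle of its underside, x along its length, z up. Grip it at the middle, across its width. Either end may lead in the rest. (Beware: a glass side wall, 0.65 m high, stands at y = -0.02 m from x = 0.47 m on; come round its front. Boxes hang 0.65 m over the bench: carry low.)
- red_socket: Red flared cup, 45 mm across its rim, on a grey plate fixed in the teal caddy (190 x 112 mm, rim 18 mm above the worktop). Origin: centre of the plate's underside, 4 mm above the worktop; z up. Bore 31 mm wide, its floor 6 mm and rim 22 mm above the origin; the vial's foot goes on that floor. The three cups stand in a row 58 mm apart along their x axis, order varying.
- black_socket: Black flared cup, 45 mm across its rim, on a grey plate fixed in the teal caddy (190 x 112 mm, rim 18 mm above the worktop). Origin: centre of the plate's underside, 4 mm above the worktop; z up. Bore 31 mm wide, its floor 6 mm and rim 22 mm above the origin; the vial's foot goes on that floor. The three cups stand in a row 58 mm apart along their x axis, order varying.
- white_socket: White flared cup, 45 mm across its rim, on a grey plate fixed in the teal caddy (190 x 112 mm, rim 18 mm above the worktop). Origin: centre of the plate's underside, 4 mm above the worktop; z up. Bore 31 mm wide, its floor 6 mm and rim 22 mm above the origin; the vial's foot goes on that floor. The three cups stand in a row 58 mm apart along their x axis, order varying.
- forceps_rest: Blue rest on a grey plate fixed in the caddy (cup row 52 mm to its +y). Origin: centre of the plate's underside, 4 mm above the worktop; x along the rest, z up. Saddles at x = +-45 mm, 12 mm thick, carry the forceps 14 mm above the origin in notches 21 mm wide, 28 at the top (26 mm up). End stops 167 mm apart, 23 mm high. Finger room between saddles.
- amber_vial: Look-alike, stays: amber glass vial with a blue cap and a paper band, 24 mm across, 52 mm tall. Origin at the centre of its underside, z up.
- long_forceps: Look-alike, stays: long steel forceps of the same shape, 203 mm long, 16 mm wide, 10 mm high (too long for the rest). Origin at the middle of its underside, x along its length.
Mind the look-alikes: they are no part of the job. What is shaped like the white_vial but purple is not meant.

How it is judged:
By the outcome, as a careful person would: the job done as asked, in the order asked, and still so for the second after the job is handed in, with the robot touching nothing.
It also fails if it takes over 99 s, if anything falls off the work surface, if the arm or the gripper's body presses on something with over 40 N, if the wrist force passes 120 N, or if a joint passes its speed limit or range.

## Robot

A 6-joint arm with a two-finger parallel gripper is mounted at the origin on a cart in front of the work surface, level with it; the furniture and walls round the work are solid. World frame = base frame: x ahead of the robot, y to its left, z up, the work surface at z = 0. Lengths are in m, angles in rad, forces in N, time in s.
With the tool pointing down it reaches from about 0.25 to 0.775 m from the base axis. Payload 4 kg.
Tool frame: the origin (TCP) lies midway between the tips of the shut fingers; the grasp point (between the pads) lies 19 mm behind it (r.pinch_z is the distance from the TCP to the grasp point, in m); x points along the fingers, z is the direction in which the jaws open and shut, and the axes are right-handed (so a half turn about x gives the same grasp; the last joint's range is limited). The gripper opens to 85 mm and grips with 20 to 120 N. Pads are 22 mm wide; open, the fingers measure 114 mm over their backs; the gripper's body (76 mm by 85 mm) begins 54 mm behind the grasp point. The pads swing forward as they close: fully open they stand 13 mm farther back than shut.
Start: joints at [1.067, 0.087, 1.371, -0, 1.684, -0.103], TCP at [0.215, 0.506, 0.231] pointing down, gripper open.
Joint ranges: [-3.1, 3.1], [-0.76, 2.03], [0.27, 2.55], [-1.08, 4.22], [0.17, 2.65], [-2.57, 2.57]. Speed limits (rad/s): [2.79, 2.79, 3.14, 3.14, 3.14, 3.14].

## Interface

Orientations are given as [roll, pitch, yaw] about the fixed x, y, z axes, in that order (R = Rz(yaw) Ry(pitch) Rx(roll)).
In Python, from workcell import r, snapshot, camera_model, job gives the robot as it stands.
- The arm moves only by the tool apply_moves, never from a script. Its argument "increments" is a list of rows, each an object with "slide": the shift along the world's x, y, z in mm, a list of three; "rot": the turn, a rotation vector about the world's x, y, z in degrees, a list of three; "jaw": the closure, from 0 (fully open) to 1 (shut). In form: [{"slide": [tx, ty, tz], "rot": [rx, ry, rz], "jaw": jaw}, ...]. A call has 1 to 12 rows; each row is the pose to reach, as a shift and turn from the pose measured when the call began; what a row does not reach only later rows make up. A row lasts 1/10 s, in which the tool goes at most 50 mm and 8.59 degrees, less where a joint would pass 70% of its speed; a pose out of reach is approached as far as the arm can. A call with a gripper value outside its range is refused whole. The fingers move at their own pace and stop on an object; "force" is the grip in N (left out, the last holds). Time passes only in rows, so rows that repeat a pose let the fingers close. It gives the time, the measured TCP pose, the force and the opening at its end, in the units of the state.
- r.state(): the state, without advancing time (a new reading comes with each control period).
- snapshot(name): name is "scene" or "top" or "wrist"; returns (picture, depth): 400x640x3 uint8, red, green, blue; 400x640 float32, m along the optical axis (not along the pixel's ray), 0 where there is no reading.
- camera_model(name): a dict with "K" (3x3 intrinsics, pixels), "R" (3x3) and "t" (3): a world point X has camera coordinates R X + t. Camera axes: x right, y down, z forward; pixel columns grow to the right and rows downward; lengths in m; the calibration is good to about 2 mm. A picture is of the moment at which its call begins: read the wrist's pose just before it. camera_model takes no time and is no camera call; for the wrist camera it gives the pose at the moment of the call.
- job.job_done(): hands the job in, once; it reports no verdict.
The state is a dict: "clock": time; "joint_positions": joint angles; "dq": joint speeds; "joint_efforts": joint torques, N m; "ee_pos": TCP position; "orientation": TCP orientation; "ft_force": force on the tool from outside, world axes, zero at the start; "wrist_torque": the same for the moment, N m; "width": finger opening in m.
Only numpy, scipy, OpenCV 4.12 (cv2) and the standard library are available. Lean on these libraries where they do the work, as an engineer would, in place of code of your own. Each camera call takes 0.05 s, during which the arm holds its last target.

## Working session

There is one attempt and no reset: what is moved stays moved. The work goes in short steps, Python scripts to look and compute and a tool call to move; the robot and the scene stay as the last step left them, time stands still between calls to the robot, and variables do not carry over. Pictures are saved under pics/ and viewed, and the job is handed in when it is done.

Besides the shell and the picture viewer there is one more tool, called by a JSON object that holds its "op" and its "data". apply_moves: Moves the arm, as the interface text tells. Its arguments: {"type":"object","properties":{"increments":{"type":"array"},"force":{"type":"number"}},"required":["increments"]}

```bash
mkdir -p pics; ls; python3 - <<'E'
from workcell import r, snapshot, camera_model, job
import cv2, numpy as np
print(r.state(), r.pinch_z)
for n in ["scene","top","wrist"]:
    m=camera_model(n); p,d=snapshot(n)
    cv2.imwrite(f"pics/{n}0.png",p[:,:,::-1]); np.savez(f"pics/{n}0.npz",p=p,d=d,**m)
    print(n,m, d.min(),d.max())
E
```

```text
pics
{'clock': 0.0, 'joint_positions': array([ 1.06688890e+00,  8.79457388e-02,  1.37229449e+00,  3.80639792e-06,
        1.68362274e+00, -1.03099272e-01]), 'dq': array([ 3.46561847e-04,  1.15412204e-03,  4.38151051e-05, -2.15432874e-03,
       -6.62619782e-04,  1.14506113e-03]), 'joint_efforts': array([ 6.25821758e-04, -3.51883185e+01, -3.13269389e+01,  1.68208358e-04,
        1.09103078e-02,  1.06936966e-07]), 'ee_pos': array([0.21434039, 0.50595251, 0.2301238 ]), 'orientation': array([ 3.03682702,  1.56852601, -2.07636969]), 'ft_force': array([ 0.34014881, -0.24810913,  0.23972044]), 'wrist_torque': array([-0.02957285, -0.01059328,  0.05052611]), 'width': 0.08494151769736721} 0.0187
scene {'K': array([[490.93214824,   0.        , 316.9703834 ],
       [  0.        , 490.93214824, 197.67645567],
       [  0.        ,   0.        ,   1.        ]]), 'R': array([[ 0.66961526, -0.74270336,  0.00266709],
       [-0.33587196, -0.30601835, -0.89081019],
       [ 0.6624239 ,  0.5956043 , -0.45436779]]), 't': array([-0.62263232,  0.1228689 ,  0.84459756])} 0.0 2.594339
top {'K': array([[416.74618509,   0.        , 321.14968919],
       [  0.        , 416.74618509, 199.54909824],
       [  0.        ,   0.        ,   1.        ]]), 'R': array([[-0.00276824, -0.99974427, -0.02244398],
       [-0.98686034,  0.00635708, -0.16145048],
       [ 0.16155187,  0.02170214, -0.98662557]]), 't': array([-0.32872542,  0.56708789,  0.8601685 ])} 0.0 1.8030735
wrist {'K': array([[279.17292088,   0.        , 316.77443717],
       [  0.        , 279.17292088, 198.68403136],
       [  0.        ,   0.        ,   1.        ]]), 'R': array([[ 3.90502709e-01,  9.20601708e-01, -3.58996955e-04],
       [ 8.75086856e-01, -3.71074971e-01,  3.10686916e-01],
       [ 2.85885691e-01, -1.21638236e-01, -9.50512236e-01]]), 't': array([-0.54955131, -0.03997826,  0.37968954])} 0.0 1.5899132
```

View pics/scene0.png

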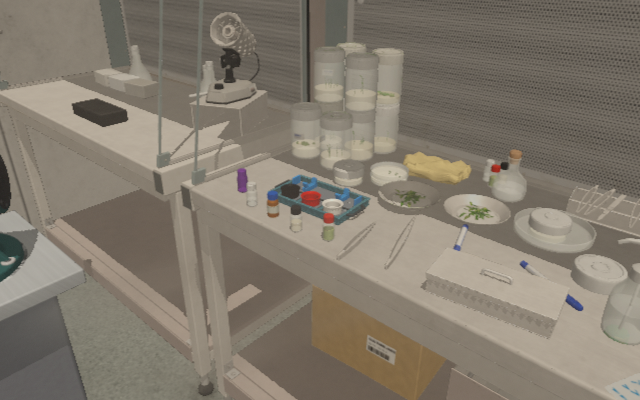

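View pics/top0.png

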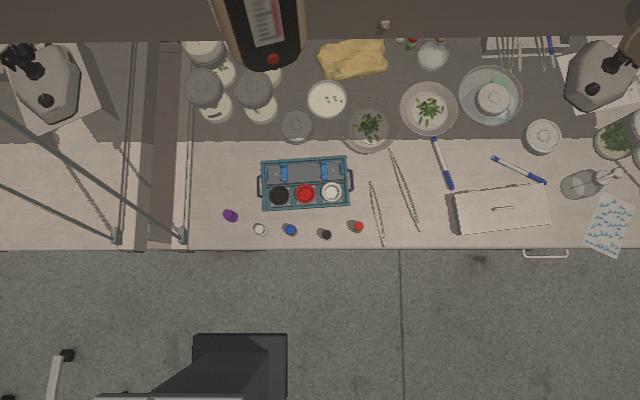

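View pics/wrist0.png

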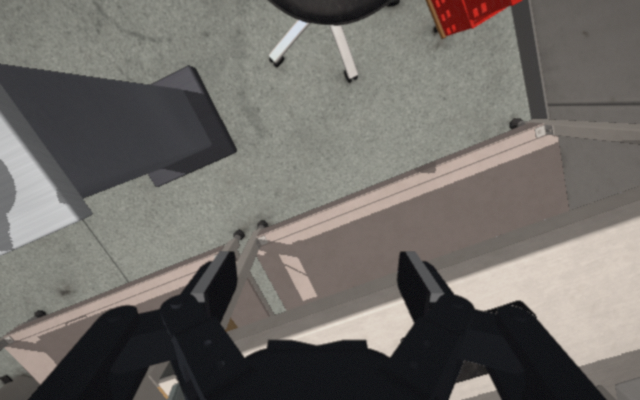

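The scene image shows the vial row (red cap 328,218; black 296,212; amber/blue 273,198; white 251,188; purple 242,175), the caddy and two forceps. The top image shows the cups black, red, white at (279,195), (305,193), (331,191), the rest behind them at row ~170, and the forceps at (377,213) and (404,190).

```bash
cat > h.py <<'E'
import numpy as np, cv2
def load(f):
    z=np.load(f); return z['p'],z['d'],{k:z[k] for k in 'KRt'}
def ray(m,u,v):
    d=m['R'].T@np.linalg.inv(m['K'])@np.array([u,v,1.]); c=-m['R'].T@m['t']; return c,d
def onplane(m,u,v,z):
    c,d=ray(m,u,v); return c+d*(z-c[2])/d[2]
def proj(m,X):
    q=m['K']@(m['R']@np.array(X)+m['t']); return q[:2]/q[2]
def tri(m1,p1,m2,p2):
    c1,d1=ray(m1,*p1);c2,d2=ray(m2,*p2)
    A=np.stack([d1,-d2],1); s=np.linalg.lstsq(A,c2-c1,rcond=None)[0]
    a=c1+d1*s[0];b=c2+d2*s[1]; return (a+b)/2,np.linalg.norm(a-b)
def cloud(m,d):
    v,u=np.mgrid[:d.shape[0],:d.shape[1]]
    X=np.stack([(u-m['K'][0,2])/m['K'][0,0]*d,(v-m['K'][1,2])/m['K'][1,1]*d,d],-1)
    return (X-m['t'])@m['R']
E
python3 - <<'E'
from h import *
p,d,m=load('pics/top0.npz')
C=cloud(m,d)
for n,(u,v) in dict(purple=(231,215),white=(259,229),blue=(290,230),black=(326,235),red=(358,227),cb=(279,195),cr=(305,193),cw=(331,191),f1=(377,213),f2=(404,190),table=(220,190),fa=(371,183),fb=(382,245),hook=(255,30)).items():
    print(n,C[v,u].round(3),onplane(m,u,v,0.05).round(3))
cv2.imwrite('pics/top0c.png',cv2.resize(p[140:260,210:430,::-1],None,fx=3.6,fy=3.6,interpolation=cv2.INTER_CUBIC))
p,d,m=load('pics/scene0.npz')
cv2.imwrite('pics/scene0c.png',cv2.resize(p[155:275,220:430,::-1],None,fx=3.8,fy=3.8,interpolation=cv2.INTER_CUBIC))
E
```

```text
purple [ 0.532 -0.139  0.054] [ 0.532 -0.138  0.05 ]
white [ 0.502 -0.199  0.049] [ 0.502 -0.199  0.05 ]
blue [ 0.499 -0.265  0.053] [ 0.499 -0.265  0.05 ]
black [ 0.488 -0.342  0.052] [ 0.488 -0.342  0.05 ]
red [ 0.505 -0.409  0.052] [ 0.505 -0.409  0.05 ]
cb [ 0.582 -0.236  0.01 ] [ 0.575 -0.241  0.05 ]
cr [ 0.585 -0.294  0.013] [ 0.579 -0.297  0.05 ]
cw [ 0.591 -0.353  0.008] [ 0.583 -0.353  0.05 ]
f1 [ 0.541 -0.456 -0.   ] [ 0.535 -0.45   0.05 ]
f2 [ 0.593 -0.518  0.002] [ 0.584 -0.509  0.05 ]
table [ 0.596 -0.099 -0.   ] [ 0.587 -0.112  0.05 ]
fa [ 0.608 -0.443  0.008] [ 0.6   -0.439  0.05 ]
fb [ 0.469 -0.465 -0.   ] [ 0.467 -0.459  0.05 ]
hook [ 0.555 -0.308  0.713] [ 0.962 -0.18   0.05 ]
```

View pics/top0c.png

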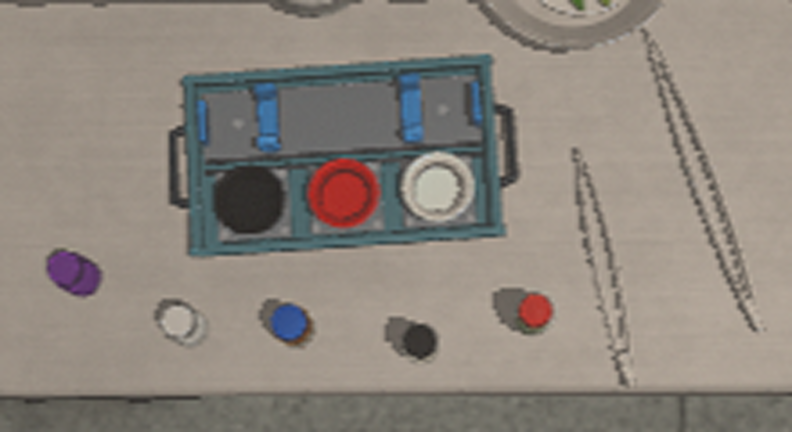

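View pics/scene0c.png

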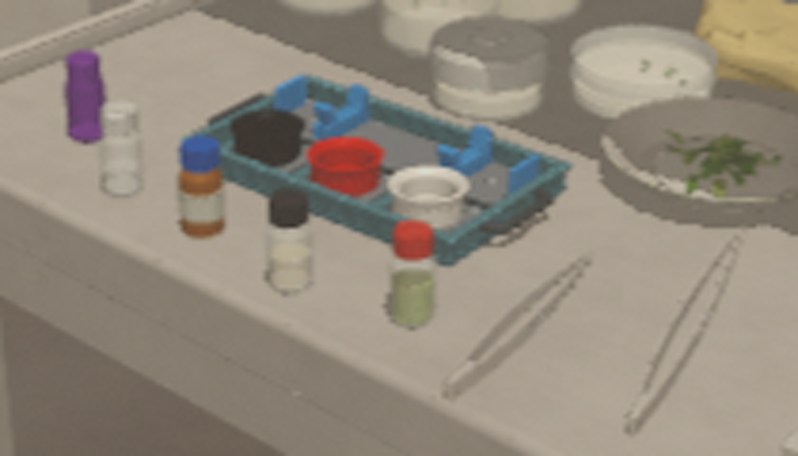

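The crops confirm it: left to right, the cup order is black, red, white. The rest lies behind the cups, and the shorter forceps are the left of the two. Next I measure from both views.

```bash
cat > meas.py <<'E'
from h import *
def mask(p,kind):
    h=cv2.cvtColor(p,cv2.COLOR_RGB2HSV); H,S,V=h[...,0].astype(int),h[...,1].astype(int),h[...,2].astype(int)
    return {'red':((H<8)|(H>172))&(S>130)&(V>70),'blue':(H>100)&(H<122)&(S>120)&(V>60),'black':(V<62),'white':(S<28)&(V>165),
     'teal':(H>85)&(H<102)&(S>80)&(V>40)}[kind].astype(np.uint8)
def blobs(p,kind,box,amin=12):
    u0,v0,u1,v1=box; M=np.zeros(p.shape[:2],np.uint8); M[v0:v1,u0:u1]=mask(p,kind)[v0:v1,u0:u1]
    n,l,s,c=cv2.connectedComponentsWithStats(M,connectivity=4)
    return [(c[i].round(2),s[i].tolist()) for i in range(1,n) if s[i,4]>=amin]
E
python3 - <<'E'
from meas import *
p,d,m=load('pics/top0.npz')
for k in ['red','blue','black','white']: print('top',k); [print('  ',b) for b in blobs(p,k,(205,140,440,246))]
p,d,m=load('pics/scene0.npz')
for k in ['red','blue','black','white']: print('scene',k); [print('  ',b) for b in blobs(p,k,(225,160,380,245))]
E
```

```text
top red
   (array([304.95, 193.1 ]), [296, 184, 19, 19, 293])
   (array([358.14, 225.86]), [354, 222, 9, 9, 64])
top blue
   (array([323.81, 169.74]), [321, 160, 6, 19, 85])
   (array([283.86, 172.11]), [281, 163, 7, 19, 91])
   (array([341.89, 167.95]), [341, 163, 3, 11, 19])
   (array([265.5, 173. ]), [265, 168, 2, 11, 22])
   (array([289.88, 229.  ]), [286, 225, 9, 9, 67])
top black
   (array([350.75, 174.75]), [349, 171, 3, 10, 12])
   (array([258.  , 187.76]), [257, 177, 5, 21, 29])
   (array([278.7 , 194.96]), [270, 186, 19, 19, 294])
   (array([326.11, 234.35]), [322, 230, 9, 9, 55])
top white
   (array([325.71, 185.21]), [323, 183, 8, 7, 14])
   (array([330.77, 192.1 ]), [325, 187, 13, 11, 114])
scene red
   (array([310.59, 197.71]), [301, 191, 20, 15, 241])
   (array([328.28, 217.63]), [324, 213, 10, 10, 89])
scene blue
   (array([296.  , 178.75]), [293, 176, 7, 7, 32])
   (array([310.21, 184.68]), [303, 178, 13, 13, 68])
   (array([344.23, 194.33]), [340, 189, 9, 11, 57])
   (array([271.97, 194.7 ]), [268, 191, 9, 9, 64])
   (array([357.59, 198.24]), [355, 196, 6, 5, 17])
scene black
   (array([290.35, 190.31]), [281, 185, 18, 11, 114])
scene white
   (array([332.86, 199.43]), [329, 199, 9, 2, 14])
```

{"op": "apply_moves", "data": {"increments": [{"slide":[12,-46,0],"rot":[0,0,-5],"jaw":0},{"slide":[24,-92,0],"rot":[0,0,-10],"jaw":0},{"slide":[36,-138,0],"rot":[0,0,-15],"jaw":0},{"slide":[48,-184,0],"rot":[0,0,-20],"jaw":0},{"slide":[60,-230,0],"rot":[0,0,-26],"jaw":0},{"slide":[72,-276,0],"rot":[0,0,-31],"jaw":0},{"slide":[84,-322,0],"rot":[0,0,-37],"jaw":0},{"slide":[96,-368,0],"rot":[0,0,-42],"jaw":0},{"slide":[108,-414,0],"rot":[0,0,-48],"jaw":0},{"slide":[120,-460,0],"rot":[0,0,-53],"jaw":0},{"slide":[132,-506,0],"rot":[0,0,-58],"jaw":0},{"slide":[144,-552,0],"rot":[0,0,-63],"jaw":0}]}}

```text
clock: 1.35
ee_pos: [0.3583, -0.0479, 0.2304]
orientation: [2.849, 1.57, 2.915]
ft_force: [1.2, 0.1, -0.0]
width: 0.0854
```

{"op": "apply_moves", "data": {"increments": [{"slide":[10,-48,0],"rot":[0,0,0],"jaw":0},{"slide":[20,-96,0],"rot":[0,0,0],"jaw":0},{"slide":[30,-144,0],"rot":[0,0,0],"jaw":0},{"slide":[50,-190,0],"rot":[0,0,0],"jaw":0},{"slide":[90,-215,0],"rot":[0,0,0],"jaw":0},{"slide":[130,-220,0],"rot":[0,0,0],"jaw":0},{"slide":[170,-220,0],"rot":[0,0,0],"jaw":0},{"slide":[170,-220,0],"rot":[0,0,0],"jaw":0}]}}

```text
clock: 2.15
ee_pos: [0.5313, -0.2677, 0.227]
orientation: [2.305, 1.566, 2.374]
ft_force: [-0.1, 0.4, -0.2]
width: 0.0856
```

```bash
cat > shot.py <<'E'
import sys
from workcell import r, snapshot, camera_model
import cv2, numpy as np
from scipy.spatial.transform import Rotation as Ro
tag=sys.argv[1]; names=sys.argv[2:] or ['wrist']
s=r.state(); Rm=Ro.from_euler('xyz',s['orientation']).as_matrix()
z=Rm[:,2]; print('clock',round(s['clock'],2),'tcp',s['ee_pos'].round(4),'approach',Rm[:,0].round(4),'jawang',np.degrees(np.arctan2(z[1],z[0])).round(2),'w',round(s['width'],4),'F',s['ft_force'].round(1),'q',s['joint_positions'].round(2))
for n in names:
    m=camera_model(n); p,d=snapshot(n)
    cv2.imwrite(f"pics/{n}{tag}.png",p[:,:,::-1]); np.savez(f"pics/{n}{tag}.npz",p=p,d=d,tcp=s['ee_pos'],**m)
E
python3 shot.py 1 wrist
```

```text
clock 2.15 tcp [ 0.5313 -0.2677  0.227 ] approach [-0.0033  0.0032 -1.    ] jawang 3.92 w 0.0856 F [-0.1  0.4 -0.2] q [-0.56  0.19  1.26  0.    1.69 -0.63]
```

View pics/wrist1.png

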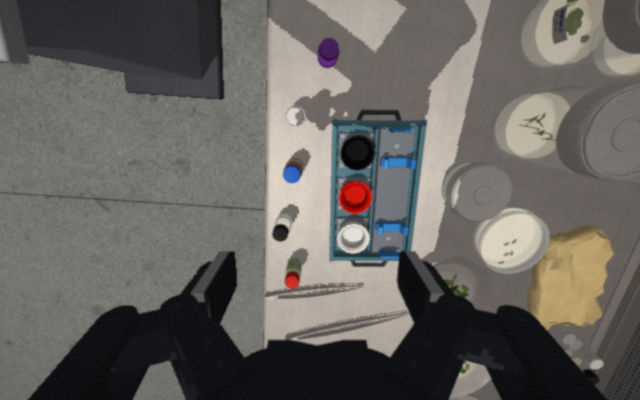

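The wrist view shows everything: caps white (295,115), blue (292,174), black (280,232) and red (292,281), and cups black (357,152), red (355,197) and white (352,237). Next I triangulate these with the top view.

```bash
python3 - <<'E'
from meas import *
p,d,m=load('pics/wrist1.npz')
for k in ['red','blue','black','white']: print('w',k); [print('  ',b) for b in blobs(p,k,(266,90,432,300),15)]
cv2.imwrite('pics/wrist1c.png',cv2.resize(p[95:305,262:432,::-1],None,fx=2.8,fy=2.8,interpolation=cv2.INTER_CUBIC))
E
```

```text
w red
   (array([355.06, 196.85]), [339, 181, 33, 33, 868])
   (array([291.82, 279.91]), [285, 272, 14, 17, 193])
w blue
   (array([400.77, 129.46]), [389, 127, 24, 5, 92])
   (array([398.39, 162.08]), [381, 157, 36, 13, 376])
   (array([291.72, 173.45]), [284, 165, 17, 18, 232])
   (array([391.65, 227.18]), [376, 221, 33, 15, 358])
   (array([388.39, 254.2 ]), [378, 250, 22, 10, 171])
w black
   (array([379.07, 113.12]), [357, 110, 44, 11, 241])
   (array([357.67, 151.78]), [341, 135, 34, 35, 963])
   (array([280.2 , 232.03]), [274, 225, 14, 15, 176])
   (array([410.92, 279.99]), [398, 251, 33, 49, 1015])
   (array([355.95, 254.54]), [335, 253, 43, 3, 76])
   (array([427.72, 266.5 ]), [422, 261, 10, 15, 68])
   (array([367.95, 263.92]), [353, 262, 31, 4, 39])
w white
   (array([283.8 , 151.51]), [266, 90, 51, 140, 2795])
   (array([307.01,  92.8 ]), [297, 90, 23, 8, 105])
   (array([332.2 ,  92.87]), [330, 90, 5, 6, 15])
   (array([336.41,  91.41]), [334, 90, 6, 5, 17])
   (array([430.29, 105.96]), [429, 99, 3, 14, 28])
   (array([331.68, 110.63]), [330, 108, 5, 6, 19])
   (array([4
[... 1718 characters left out ...]
9, 268.06]), [327, 266, 6, 5, 16])
   (array([360.56, 273.64]), [350, 266, 19, 19, 86])
   (array([373.75, 268.42]), [366, 267, 16, 5, 36])
   (array([304. , 273.2]), [301, 269, 8, 10, 35])
   (array([348.42, 277.34]), [345, 271, 9, 12, 50])
   (array([385.15, 277.99]), [374, 271, 22, 16, 87])
   (array([316.12, 276.52]), [312, 273, 9, 8, 25])
   (array([326.04, 275.78]), [323, 273, 8, 6, 27])
   (array([268.44, 287.56]), [266, 285, 7, 5, 16])
   (array([371.71, 289.  ]), [369, 287, 6, 6, 17])
   (array([357.81, 291.06]), [355, 289, 6, 6, 16])
   (array([377. , 294.2]), [375, 291, 5, 7, 15])
   (array([342.76, 296.71]), [340, 294, 6, 6, 17])
   (array([273.42, 297.46]), [270, 296, 8, 4, 24])
```

View pics/wrist1c.png

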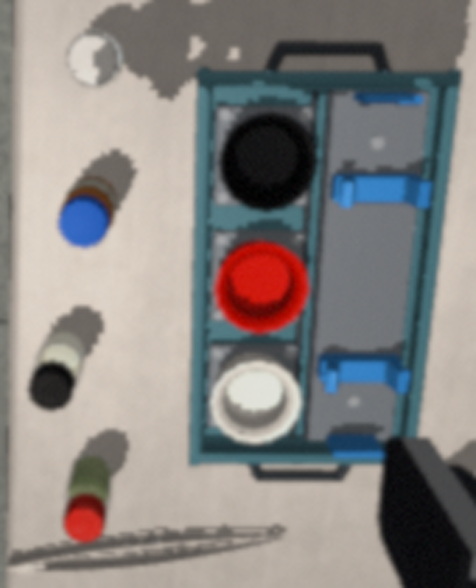

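```bash
python3 - <<'E'
from meas import *
_,dt,mt=load('pics/top0.npz'); _,dw,mw=load('pics/wrist1.npz'); _,ds,ms=load('pics/scene0.npz')
P=dict(red=((358.14,225.86),(291.8,279.9),(328.28,217.63)),black=((326.11,234.35),(280.2,232.03),None),white=((259.2,229),(295.0,115.5),None),blue=((289.88,229),(291.7,173.45),(271.97,194.7)),
 cupred=((304.95,193.1),(355.06,196.85),None),cupblack=((278.7,194.96),(357.67,151.78),None),cupwhite=((331,191.3),(352.8,237),None),
 sadL=((283.86,172.11),(398.39,162.08),(310.21,184.68)),sadR=((323.81,169.74),(391.65,227.18),(344.23,194.33)),stopL=((265.5,173),(400.77,129.46),None),stopR=((341.9,168),(388.4,254.2),None))
for k,(a,b,c) in P.items():
    X,e=tri(mt,a,mw,b); s=f"{k} TW {X.round(4)} gap {e:.4f}"
    z=0.047 if not k[:3] in('cup','sad','sto') else 0.024
    s+=f"  T@z {onplane(mt,*a,z)[:2].round(4)} W@z {onplane(mw,*b,z)[:2].round(4)}"
    if c: s+=f" TS {tri(mt,a,ms,c)[0].round(4)} S@z {onplane(ms,*c,z)[:2].round(4)}"
    print(s)
C=cloud(mw,dw)
# caddy heights
for u,v in [(355,197),(357,152),(352,240),(395,195),(374,195),(398,162),(391,228),(334,200),(300,205),(340,285)]: print((u,v),C[v,u].round(4))
E
```

```text
red TW [ 0.5073 -0.41    0.0455] gap 0.0008  T@z [ 0.5076 -0.41  ] W@z [ 0.507  -0.4088] TS [ 0.5074 -0.4098  0.0457] S@z [ 0.5052 -0.411 ]
black TW [ 0.4896 -0.3415  0.0436] gap 0.0010  T@z [ 0.4898 -0.3418] W@z [ 0.4895 -0.3398]
white TW [ 0.502  -0.1978  0.0424] gap 0.0009  T@z [ 0.5019 -0.1988] W@z [ 0.502  -0.1974]
blue TW [ 0.5013 -0.264   0.0446] gap 0.0011  T@z [ 0.5016 -0.2645] W@z [ 0.501  -0.2632] TS [ 0.5011 -0.264   0.0465] S@z [ 0.5    -0.2643]
cupred TW [ 0.5835 -0.2948  0.021 ] gap 0.0008  T@z [ 0.5833 -0.295 ] W@z [ 0.5826 -0.2939]
cupblack TW [ 0.5801 -0.2362  0.0199] gap 0.0002  T@z [ 0.5795 -0.2367] W@z [ 0.5794 -0.2356]
cupwhite TW [ 0.587  -0.3528  0.0205] gap 0.0012  T@z [ 0.587  -0.3528] W@z [ 0.5858 -0.3511]
sadL TW [ 0.6339 -0.2464  0.015 ] gap 0.0008  T@z [ 0.6314 -0.2476] W@z [ 0.6316 -0.2449] TS [ 0.6331 -0.2468  0.017 ] S@z [ 0.6224 -0.2569]
sadR TW [ 0.6387 -0.3368  0.0151] gap 0.0010  T@z [ 0.6361 -0.3371] W@z [ 0.6364 -0.3331] TS [ 0.6383 -0.3387  0.0213] S@z [ 0.6362 -0.3432]
stopL TW [ 0.6306 -0.2056  0.0178] gap 0.0011  T@z [ 0.6297 -0.2064] W@z [ 0.6282 -0.2054]
stopR TW [ 0.641  -0.3778  0.0166] gap 0.0011  T@z [ 0.6397 -0.3775] W@z [ 0.638  -0.3739]
(355, 197) [ 0.5846 -0.2979  0.0115]
(357, 152) [ 0.5806 -0.2377  0.0111]
(352, 240) [ 0.5878 -0.363   0.0089]
(395, 195) [ 0.6387 -0.2922  0.0089]
(374, 195) [ 0.611  -0.2949  0.006 ]
(398, 162) [ 0.6329 -0.2458  0.0181]
(391, 228) [ 0.6376 -0.3368  0.018 ]
(334, 200) [ 0.5562 -0.302   0.0179]
(300, 205) [ 0.5108 -0.3186 -0.0007]
(340, 285) [ 0.5787 -0.4435  0.0018]
```

{"op": "apply_moves", "data": {"increments": [{"slide":[-8,-46,-20],"rot":[0,0,0],"jaw":0.45},{"slide":[-16,-92,-50],"rot":[0,0,0],"jaw":0.45},{"slide":[-24,-130,-75],"rot":[0,0,0],"jaw":0.45},{"slide":[-24.5,-142,-115],"rot":[0,0,0],"jaw":0.45},{"slide":[-24.5,-142,-125],"rot":[0,0,0],"jaw":0.45},{"slide":[-24.5,-142,-125],"rot":[0,0,0],"jaw":0.45}]}}

```text
clock: 2.8
ee_pos: [0.5027, -0.4081, 0.1003]
orientation: [2.388, 1.56, 2.455]
ft_force: [0.3, 0.8, 0.8]
width: 0.0469
```

```bash
python3 shot.py 2 wrist
```

```text
clock 2.8 tcp [ 0.5027 -0.4081  0.1003] approach [-0.0087  0.0071 -0.9999] jawang 3.85 w 0.0469 F [0.3 0.8 0.8] q [-0.77  0.37  1.3  -0.    1.49 -0.84]
```

View pics/wrist2.png

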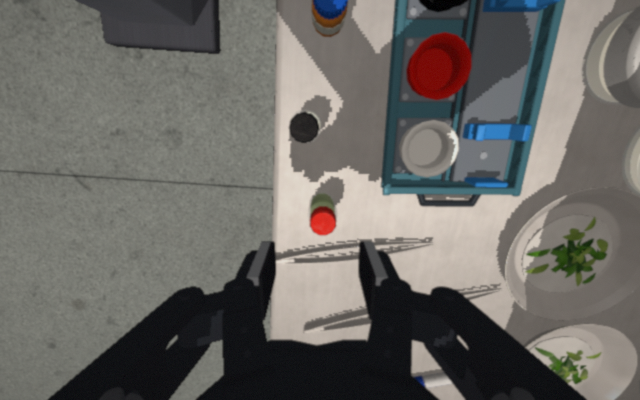

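```bash
python3 - <<'E'
from meas import *
p,d,m=load('pics/wrist2.npz')
for k,b in (('red',(290,190,350,240)),('black',(285,105,325,150)),('red',(395,20,480,110))):
    for c,s in blobs(p,k,b): print(k,c,s,onplane(m,*c,0.047 if b[0]<390 else .024).round(4))
from workcell import r; s=r.state(); print(s['ee_pos'],s['orientation'],s['dq'].round(4))
E
```

```text
red [322.6  220.55] [310, 207, 26, 28, 576] [ 0.5068 -0.409   0.047 ]
black [303.7  127.35] [290, 113, 28, 30, 643] [ 0.4889 -0.3415  0.047 ]
red [439.34  66.06] [407, 32, 65, 68, 3349] [ 0.5825 -0.2938  0.024 ]
[ 0.50427964 -0.40858836  0.10312352] [2.45351679 1.56458637 2.5216942 ] [ 0.0173 -0.0318 -0.0533 -0.0014 -0.005  -0.0021]
```

{"op": "apply_moves", "data": {"increments": [{"slide":[2.5,-1,0],"rot":[0,0,0],"jaw":0.45},{"slide":[2.5,-1,-20],"rot":[0,0,0],"jaw":0.45},{"slide":[2.5,-1,-40],"rot":[0,0,0],"jaw":0.45},{"slide":[2.5,-1,-60],"rot":[0,0,0],"jaw":0.45},{"slide":[2.5,-1,-74],"rot":[0,0,0],"jaw":0.45},{"slide":[2.5,-1,-80],"rot":[0,0,0],"jaw":0.45},{"slide":[2.5,-1,-80],"rot":[0,0,0],"jaw":0.45},{"slide":[2.5,-1,-80],"rot":[0,0,0],"jaw":0.45}]}}

```text
clock: 3.65
ee_pos: [0.5076, -0.41, 0.0246]
orientation: [2.542, 1.567, 2.611]
ft_force: [-0.1, -1.7, -0.3]
width: 0.0467
```

```bash
python3 shot.py 3 wrist scene
```

```text
clock 3.65 tcp [ 0.5076 -0.41    0.0246] approach [-0.0034  0.002  -1.    ] jawang 3.92 w 0.0467 F [-0.1 -1.7 -0.3] q [-0.77  0.43  1.37 -0.    1.35 -0.83]
```

View pics/wrist3.png

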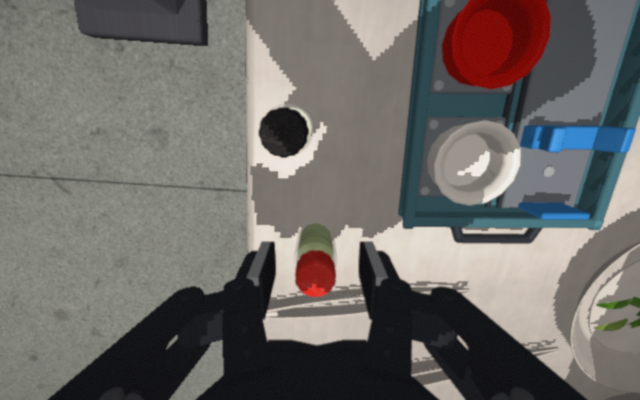

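View pics/scene3.png

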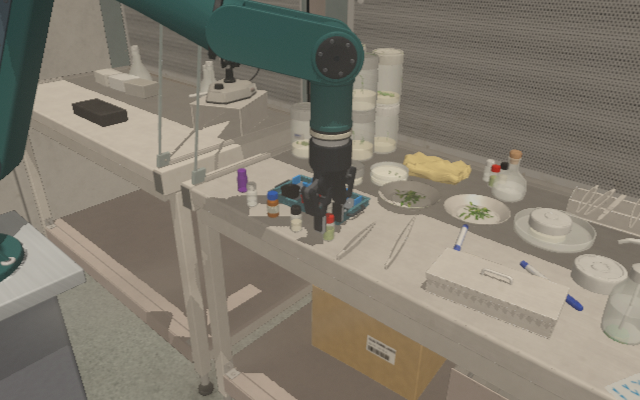

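The red vial stands between the fingers, with its cap at (316,272). I'll close on it.

{"op": "apply_moves", "data": {"increments": [{"slide":[0,0,0],"rot":[0,0,0],"jaw":0.7},{"slide":[0,0,0],"rot":[0,0,0],"jaw":0.9},{"slide":[0,0,0],"rot":[0,0,0],"jaw":0.9},{"slide":[0,0,0],"rot":[0,0,0],"jaw":0.9},{"slide":[0,0,0],"rot":[0,0,0],"jaw":0.9},{"slide":[0,0,20],"rot":[0,0,0],"jaw":0.9},{"slide":[0,0,45],"rot":[0,0,0],"jaw":0.9},{"slide":[0,0,70],"rot":[0,0,0],"jaw":0.9},{"slide":[0,0,80],"rot":[0,0,0],"jaw":0.9},{"slide":[0,0,80],"rot":[0,0,0],"jaw":0.9}], "force": 30}}

```text
clock: 4.75
ee_pos: [0.5083, -0.4109, 0.1064]
orientation: [-2.532, 1.57, -2.464]
ft_force: [0.6, -0.6, 0.0]
width: 0.0219
```

```bash
python3 shot.py 4 wrist scene
```

```text
clock 4.75 tcp [ 0.5083 -0.4109  0.1064] approach [-6.e-04 -5.e-04 -1.e+00] jawang 3.91 w 0.0219 F [ 0.6 -0.6  0. ] q [-0.77  0.37  1.28 -0.    1.49 -0.83]
```

View pics/wrist4.png

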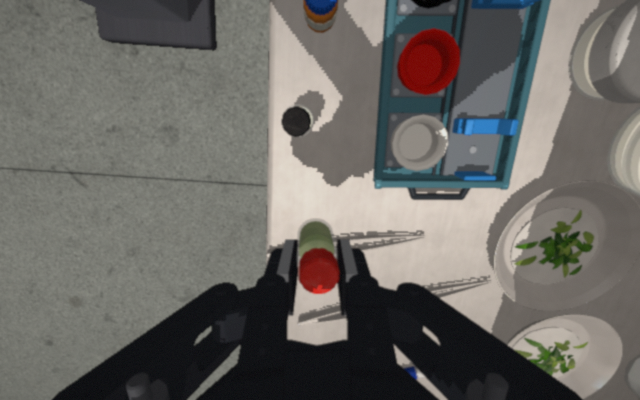

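View pics/scene4.png

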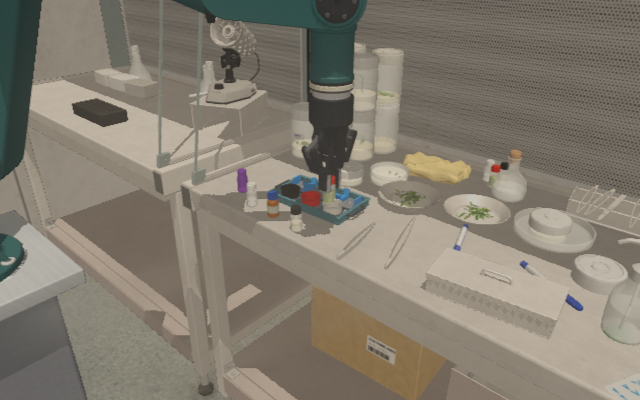

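```bash
cat > held.py <<'E'
import sys
from meas import *
f,kind,foot=sys.argv[1],sys.argv[2],float(sys.argv[3]); box=eval(sys.argv[4]) if len(sys.argv)>4 else (285,235,355,310)
p,d,m=load(f); tcp=np.load(f)['tcp']
for c,s in blobs(p,kind,box,100):
    X=onplane(m,*c,foot+0.046); print(c,s,X.round(4),'offset from tcp',((X-tcp)[:2]*1000).round(1))
E
python3 held.py pics/wrist4.npz red 0.0818
```

```text
[318.42 270.76] [299, 249, 40, 45, 1445] [ 0.5089 -0.4086  0.1278] offset from tcp [0.6 2.3]
```

{"op": "apply_moves", "data": {"increments": [{"slide":[22,34,0],"rot":[0,0,0],"jaw":0.9},{"slide":[44,68,0],"rot":[0,0,0],"jaw":0.9},{"slide":[62,96,-5],"rot":[0,0,0],"jaw":0.9},{"slide":[74,115,-20],"rot":[0,0,0],"jaw":0.9},{"slide":[74,115.5,-30],"rot":[0,0,0],"jaw":0.9},{"slide":[74,115.5,-30],"rot":[0,0,0],"jaw":0.9},{"slide":[74,115.5,-30],"rot":[0,0,0],"jaw":0.9}]}}

```text
clock: 5.55
ee_pos: [0.5799, -0.2948, 0.0718]
orientation: [2.556, 1.562, 2.623]
ft_force: [-0.7, -0.7, 0.6]
width: 0.0218
```

```bash
python3 shot.py 5 wrist top; python3 held.py pics/wrist5.npz red 0.052; python3 -c "
from meas import *
_,_,mt=load('pics/top5.npz');_,_,mw=load('pics/wrist5.npz')
for n,m in (('t',mt),('w',mw)): print(n,proj(m,(.583,-.2945,.026)).round(1))"
```

```text
clock 5.55 tcp [ 0.5799 -0.2948  0.0718] approach [-0.0072  0.0041 -1.    ] jawang 3.85 w 0.0218 F [-0.7 -0.7  0.6] q [-0.56  0.39  1.33 -0.    1.44 -0.62]
[318.47 270.95] [299, 249, 41, 45, 1468] [ 0.5804 -0.2897  0.098 ] offset from tcp [0.5 5.1]
t [304.7 193.1]
w [321.5 222.5]
```

View pics/wrist5.png

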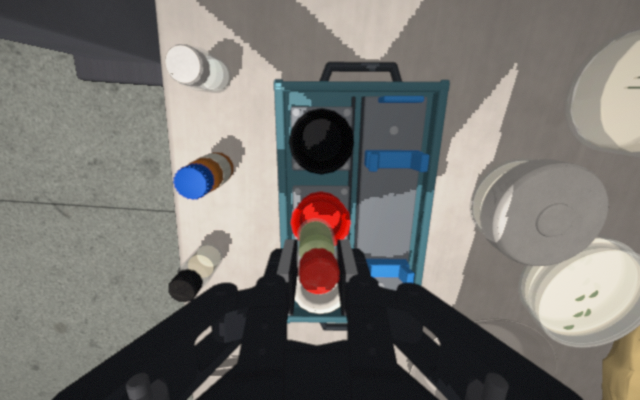

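View pics/top5.png

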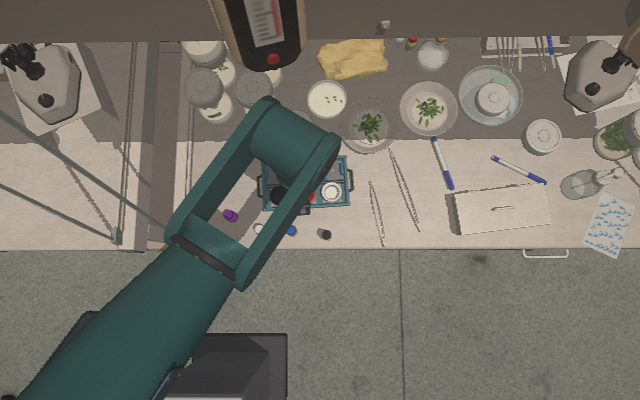

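```bash
cat > st.py <<'E'
from workcell import r
import numpy as np
from scipy.spatial.transform import Rotation as Ro
s=r.state(); R=Ro.from_euler('xyz',s['orientation']).as_matrix()
print(s['clock'],s['ee_pos'].round(4),R[:,0].round(4),'F',s['ft_force'].round(1),'w',s['width'].round(4))
E
python3 st.py
```

```text
Traceback (most recent call last):
  File "st.py", line 5, in <module>
    print(s['clock'],s['ee_pos'].round(4),R[:,0].round(4),'F',s['ft_force'].round(1),'w',s['width'].round(4))
                                                                                         ^^^^^^^^^^^^^^^^
AttributeError: 'float' object has no attribute 'round'
```

```bash
sed -i "s/s\['width'\].round(4)/round(s['width'],4)/" st.py; python3 st.py
```

```text
5.65 [ 0.5806 -0.2956  0.0735] [-0.0043  0.0027 -1.    ] F [-0.5  0.1 -0.5] w 0.0219
```

{"op": "apply_moves", "data": {"increments": [{"slide":[1.5,0,0],"rot":[0,0,0],"jaw":0.9},{"slide":[1.5,0,-7],"rot":[0,0,0],"jaw":0.9},{"slide":[1.5,0,-15],"rot":[0,0,0],"jaw":0.9},{"slide":[1.5,0,-23],"rot":[0,0,0],"jaw":0.9},{"slide":[1.5,0,-31],"rot":[0,0,0],"jaw":0.9},{"slide":[1.5,0,-36],"rot":[0,0,0],"jaw":0.9},{"slide":[1.5,0,-38],"rot":[0,0,0],"jaw":0.9},{"slide":[1.5,0,-38],"rot":[0,0,0],"jaw":0.9},{"slide":[1.5,0,-38],"rot":[0,0,0],"jaw":0.9},{"slide":[1.5,0,-38],"rot":[0,0,0],"jaw":0.9}]}}

```text
clock: 6.65
ee_pos: [0.5819, -0.2956, 0.0361]
orientation: [2.595, 1.565, 2.662]
ft_force: [-2.9, 1.5, 6.0]
width: 0.0218
```

```bash
python3 shot.py 6 wrist;python3 st.py
```

```text
clock 6.65 tcp [ 0.5819 -0.2956  0.0361] approach [-0.0048  0.0025 -1.    ] jawang 3.82 w 0.0218 F [-2.9  1.5  6. ] q [-0.56  0.42  1.36 -0.    1.37 -0.62]
6.7 [ 0.5819 -0.2956  0.0361] [-0.0049  0.0025 -1.    ] F [-1.8  0.5  4.9] w 0.0222
```

View pics/wrist6.png

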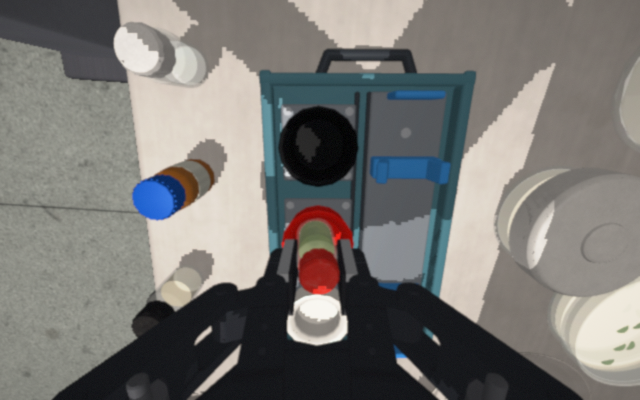

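Contact of 5–6 N at the expected floor height, and the vial is down in the red cup. I'll release and rise.

{"op": "apply_moves", "data": {"increments": [{"slide":[0,0,0],"rot":[0,0,0],"jaw":0.6},{"slide":[0,0,0],"rot":[0,0,0],"jaw":0.5},{"slide":[0,0,0],"rot":[0,0,0],"jaw":0.5},{"slide":[0,0,0],"rot":[0,0,0],"jaw":0.5},{"slide":[0,0,15],"rot":[0,0,0],"jaw":0.5},{"slide":[0,0,40],"rot":[0,0,0],"jaw":0.5},{"slide":[0,0,80],"rot":[0,0,0],"jaw":0.5},{"slide":[0,0,90],"rot":[0,0,0],"jaw":0.5},{"slide":[0,0,90],"rot":[0,0,0],"jaw":0.5}]}}

```text
clock: 7.6
ee_pos: [0.5837, -0.2967, 0.1306]
orientation: [-0.762, 1.568, -0.695]
ft_force: [0.2, 0.0, -0.3]
width: 0.0426
```

```bash
python3 shot.py 7 wrist;python3 st.py; python3 held.py pics/wrist7.npz red 0.010 "(266,150,390,300)"
```

```text
clock 7.6 tcp [ 0.5837 -0.2967  0.1306] approach [ 0.0019 -0.0016 -1.    ] jawang 3.82 w 0.0426 F [ 0.2  0.  -0.3] q [-0.56  0.35  1.25 -0.    1.53 -0.62]
7.65 [ 0.5825 -0.296   0.1278] [-2.2e-03  9.0e-04 -1.0e+00] F [-0.8  0.5 -0.1] w 0.0429
[315.64 195.64] [292, 172, 47, 48, 1423] [ 0.5822 -0.2854  0.056 ] offset from tcp [-1.5 11.2]
```

View pics/wrist7.png

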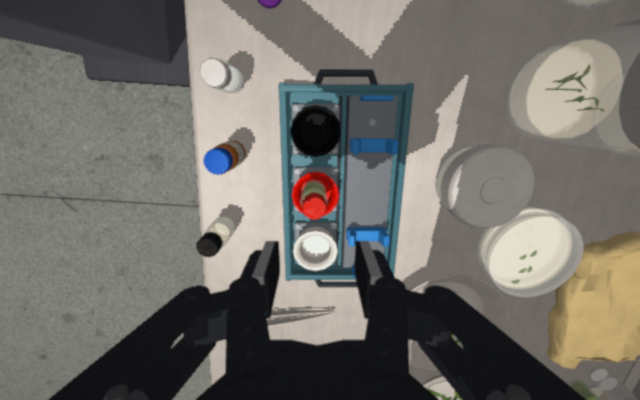

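Red stands upright in its cup, with the cap at (314,203). Next, the black vial.

{"op": "apply_moves", "data": {"increments": [{"slide":[-35,-17,0],"rot":[0,0,0],"jaw":0.45},{"slide":[-70,-34,0],"rot":[0,0,0],"jaw":0.45},{"slide":[-93,-45.5,-10],"rot":[0,0,0],"jaw":0.45},{"slide":[-93,-45.5,-25],"rot":[0,0,0],"jaw":0.45},{"slide":[-93,-45.5,-30],"rot":[0,0,0],"jaw":0.45},{"slide":[-93,-45.5,-35],"rot":[0,0,0],"jaw":0.45},{"slide":[-93,-45.5,-55],"rot":[0,0,0],"jaw":0.45},{"slide":[-93,-45.5,-75],"rot":[0,0,0],"jaw":0.45},{"slide":[-93,-45.5,-95],"rot":[0,0,0],"jaw":0.45},{"slide":[-93,-45.5,-104],"rot":[0,0,0],"jaw":0.45},{"slide":[-93,-45.5,-104],"rot":[0,0,0],"jaw":0.45},{"slide":[-93,-45.5,-104],"rot":[0,0,0],"jaw":0.45}]}}

```text
clock: 8.85
ee_pos: [0.4903, -0.3415, 0.0243]
orientation: [2.805, 1.569, 2.873]
ft_force: [0.5, -0.2, 0.2]
width: 0.0474
```

```bash
python3 shot.py 8 wrist;python3 st.py
```

```text
clock 8.85 tcp [ 0.4903 -0.3415  0.0243] approach [-1.4e-03  4.0e-04 -1.0e+00] jawang 3.86 w 0.0474 F [ 0.5 -0.2  0.2] q [-0.7   0.32  1.52 -0.    1.3  -0.77]
8.9 [ 0.4905 -0.3419  0.025 ] [-4.e-04 -5.e-04 -1.e+00] F [-0.2 -0.4 -0.1] w 0.0469
```

View pics/wrist8.png

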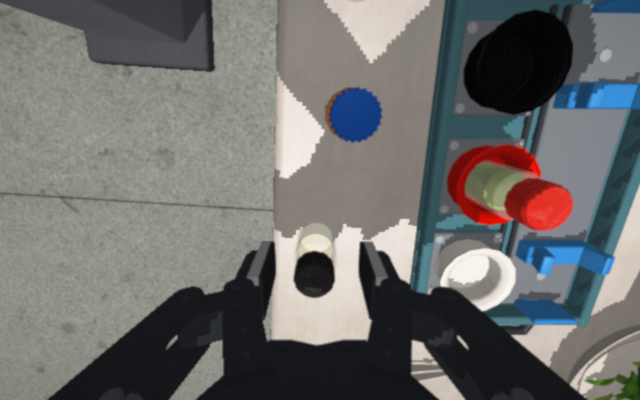

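The black vial is between the fingers, with its cap at (314,274).

{"op": "apply_moves", "data": {"increments": [{"slide":[0,0,0],"rot":[0,0,0],"jaw":0.7},{"slide":[0,0,0],"rot":[0,0,0],"jaw":0.9},{"slide":[0,0,0],"rot":[0,0,0],"jaw":0.9},{"slide":[0,0,0],"rot":[0,0,0],"jaw":0.9},{"slide":[0,0,0],"rot":[0,0,0],"jaw":0.9},{"slide":[0,0,20],"rot":[0,0,0],"jaw":0.9},{"slide":[0,0,45],"rot":[0,0,0],"jaw":0.9},{"slide":[0,0,75],"rot":[0,0,0],"jaw":0.9},{"slide":[0,0,90],"rot":[0,0,0],"jaw":0.9},{"slide":[0,0,90],"rot":[0,0,0],"jaw":0.9}], "force": 30}}

```text
clock: 9.9
ee_pos: [0.4918, -0.3429, 0.1178]
orientation: [-0.891, 1.565, -0.824]
ft_force: [-0.1, -0.4, -0.5]
width: 0.022
```

```bash
python3 shot.py 9 wrist;python3 st.py; python3 held.py pics/wrist9.npz black 0.091
```

```text
clock 9.9 tcp [ 0.4918 -0.3429  0.1178] approach [ 0.0038 -0.0041 -1.    ] jawang 3.84 w 0.022 F [-0.1 -0.4 -0.5] q [-0.7   0.24  1.42 -0.    1.47 -0.77]
9.95 [ 0.4908 -0.3422  0.1155] [ 8.0e-04 -1.6e-03 -1.0e+00] F [-0.2 -0.3 -0.8] w 0.0217
[319.92 275.63] [285, 241, 70, 69, 2662] [ 0.4933 -0.3448  0.137 ] offset from tcp [ 1.5 -1.8]
```

View pics/wrist9.png

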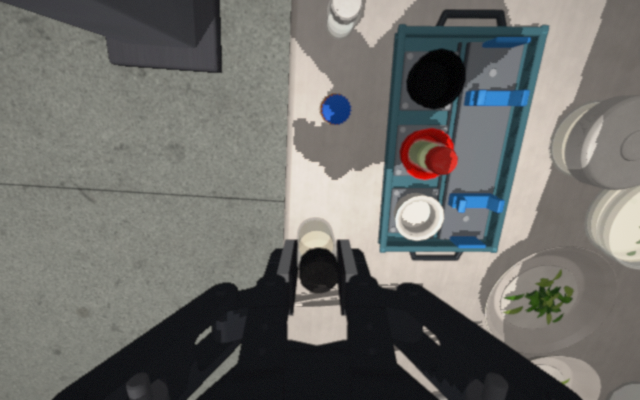

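{"op": "apply_moves", "data": {"increments": [{"slide":[15,35,0],"rot":[0,0,0],"jaw":0.9},{"slide":[35,70,0],"rot":[0,0,0],"jaw":0.9},{"slide":[65,95,0],"rot":[0,0,0],"jaw":0.9},{"slide":[89,105.5,-10],"rot":[0,0,0],"jaw":0.9},{"slide":[89,105.5,-30],"rot":[0,0,0],"jaw":0.9},{"slide":[89,105.5,-41],"rot":[0,0,0],"jaw":0.9},{"slide":[89,105.5,-41],"rot":[0,0,0],"jaw":0.9},{"slide":[89,105.5,-41],"rot":[0,0,0],"jaw":0.9},{"slide":[89,105.5,-41],"rot":[0,0,0],"jaw":0.9}]}}

```text
clock: 10.85
ee_pos: [0.5798, -0.2374, 0.0753]
orientation: [-0.913, 1.568, -0.847]
ft_force: [0.0, -0.1, -0.3]
width: 0.0222
```

```bash
python3 shot.py a wrist;python3 st.py
```

```text
clock 10.85 tcp [ 0.5798 -0.2374  0.0753] approach [ 0.0019 -0.0022 -1.    ] jawang 3.79 w 0.0222 F [ 0.  -0.1 -0.3] q [-0.48  0.33  1.4  -0.    1.41 -0.54]
10.9 [ 0.58   -0.2374  0.0757] [ 0.0026 -0.0025 -1.    ] F [ 0.3 -0.2 -0.2] w 0.0219
```

View pics/wrista.png

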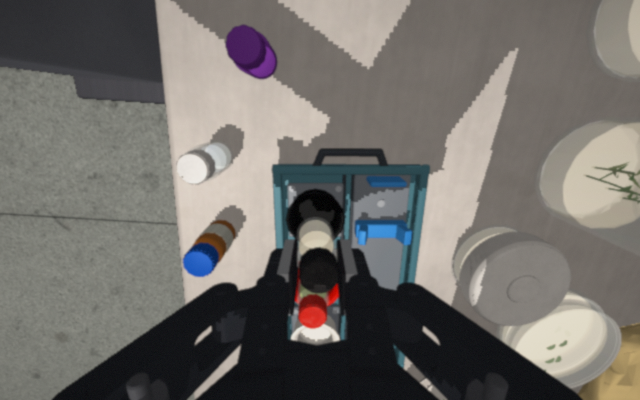

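{"op": "apply_moves", "data": {"increments": [{"slide":[-0.5,0.5,-8],"rot":[0,0,0],"jaw":0.9},{"slide":[-0.5,0.5,-16],"rot":[0,0,0],"jaw":0.9},{"slide":[-0.5,0.5,-24],"rot":[0,0,0],"jaw":0.9},{"slide":[-0.5,0.5,-32],"rot":[0,0,0],"jaw":0.9},{"slide":[-0.5,0.5,-38],"rot":[0,0,0],"jaw":0.9},{"slide":[-0.5,0.5,-40.5],"rot":[0,0,0],"jaw":0.9},{"slide":[-0.5,0.5,-40.5],"rot":[0,0,0],"jaw":0.9},{"slide":[-0.5,0.5,-40.5],"rot":[0,0,0],"jaw":0.9},{"slide":[-0.5,0.5,-40.5],"rot":[0,0,0],"jaw":0.9}]}}

```text
clock: 11.8
ee_pos: [0.5792, -0.237, 0.0366]
orientation: [-1.073, 1.567, -1.007]
ft_force: [-3.3, 1.2, 7.4]
width: 0.0219
```

```bash
python3 shot.py b wrist;python3 st.py
```

```text
clock 11.8 tcp [ 0.5792 -0.237   0.0366] approach [ 0.0018 -0.0028 -1.    ] jawang 3.8 w 0.0219 F [-3.3  1.2  7.4] q [-0.48  0.36  1.44 -0.    1.34 -0.54]
11.85 [ 0.5792 -0.237   0.0366] [ 0.0018 -0.0029 -1.    ] F [-3.6  1.6  7.2] w 0.0221
```

View pics/wristb.png

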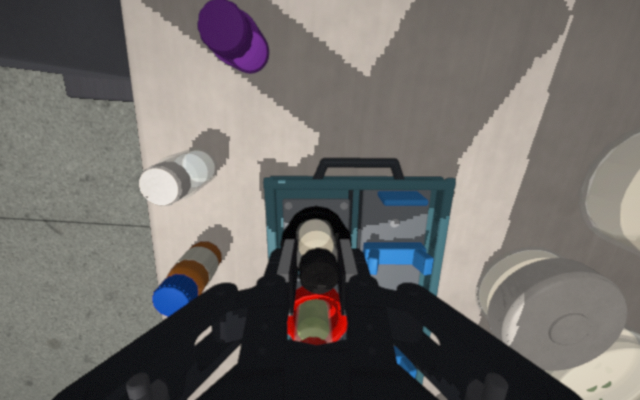

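Black is seated, with 7 N at the same height as red. I'll release.

{"op": "apply_moves", "data": {"increments": [{"slide":[0,0,0],"rot":[0,0,0],"jaw":0.6},{"slide":[0,0,0],"rot":[0,0,0],"jaw":0.5},{"slide":[0,0,0],"rot":[0,0,0],"jaw":0.5},{"slide":[0,0,0],"rot":[0,0,0],"jaw":0.5},{"slide":[0,0,15],"rot":[0,0,0],"jaw":0.5},{"slide":[0,0,40],"rot":[0,0,0],"jaw":0.5},{"slide":[0,0,80],"rot":[0,0,0],"jaw":0.5},{"slide":[0,0,90],"rot":[0,0,0],"jaw":0.5},{"slide":[0,0,90],"rot":[0,0,0],"jaw":0.5}]}}

```text
clock: 12.75
ee_pos: [0.581, -0.238, 0.1309]
orientation: [-0.704, 1.56, -0.638]
ft_force: [-0.6, 0.7, 0.2]
width: 0.0424
```

```bash
python3 shot.py c wrist;python3 st.py
```

```text
clock 12.75 tcp [ 0.581  -0.238   0.1309] approach [ 0.0086 -0.0064 -0.9999] jawang 3.8 w 0.0424 F [-0.6  0.7  0.2] q [-0.48  0.29  1.33 -0.    1.51 -0.54]
12.8 [ 0.5798 -0.2373  0.1281] [ 0.0043 -0.0042 -1.    ] F [-0.1 -0.  -0.6] w 0.0423
```

View pics/wristc.png

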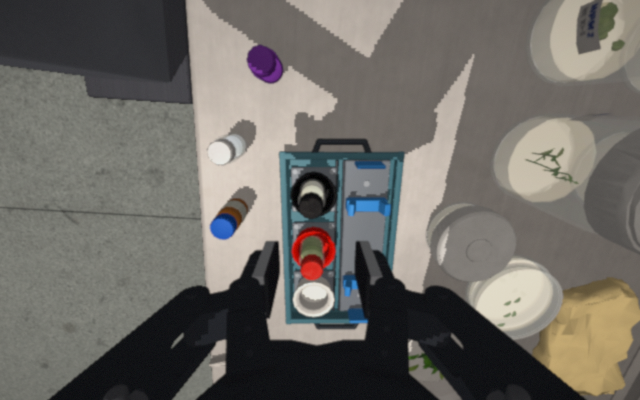

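Red and black stand upright in their cups. Now a second check on the white vial, whose cap is at (221,151).

```bash
python3 - <<'E'
from meas import *
p,d,m=load('pics/wristc.npz'); C=cloud(m,d)
reg=C[125:180,200:255].reshape(-1,3); s=reg[(reg[:,2]>.046)&(reg[:,2]<.06)]
print(len(s),s.mean(0).round(4),((s.max(0)+s.min(0))/2).round(4),s[:,2].max())
reg=C[205:250,200:260].reshape(-1,3); s=reg[(reg[:,2]>.046)&(reg[:,2]<.06)]
print('blue',len(s),((s.max(0)+s.min(0))/2).round(4))
E
```

```text
531 [ 0.5022 -0.1971  0.0515] [ 0.5013 -0.1975  0.05  ] 0.05388732066444402
blue 481 [ 0.5005 -0.2637  0.05  ]
```

{"op": "apply_moves", "data": {"increments": [{"slide":[-30,15,0],"rot":[0,0,0],"jaw":0.45},{"slide":[-60,30,0],"rot":[0,0,0],"jaw":0.45},{"slide":[-78,39.5,-10],"rot":[0,0,0],"jaw":0.45},{"slide":[-78,39.5,-25],"rot":[0,0,0],"jaw":0.45},{"slide":[-78,39.5,-30],"rot":[0,0,0],"jaw":0.45},{"slide":[-78,39.5,-35],"rot":[0,0,0],"jaw":0.45},{"slide":[-78,39.5,-55],"rot":[0,0,0],"jaw":0.45},{"slide":[-78,39.5,-75],"rot":[0,0,0],"jaw":0.45},{"slide":[-78,39.5,-95],"rot":[0,0,0],"jaw":0.45},{"slide":[-78,39.5,-104],"rot":[0,0,0],"jaw":0.45},{"slide":[-78,39.5,-104],"rot":[0,0,0],"jaw":0.45},{"slide":[-78,39.5,-104],"rot":[0,0,0],"jaw":0.45}]}}

```text
clock: 14.0
ee_pos: [0.5026, -0.1983, 0.0246]
orientation: [-0.798, 1.564, -0.731]
ft_force: [1.1, 0.3, -0.7]
width: 0.0469
```

```bash
python3 shot.py d wrist;python3 st.py
```

```text
clock 14.0 tcp [ 0.5026 -0.1983  0.0246] approach [ 0.0051 -0.0046 -1.    ] jawang 3.8 w 0.0469 F [ 1.1  0.3 -0.7] q [-0.48  0.2   1.67 -0.    1.26 -0.55]
14.05 [ 0.5028 -0.1984  0.0252] [ 0.0062 -0.0051 -1.    ] F [ 0.   0.1 -0.3] w 0.047
```

View pics/wristd.png

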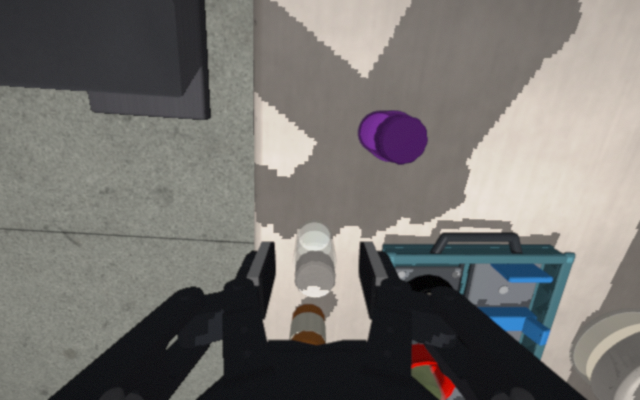

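The white vial is between the fingers, with its cap at (315,270). I'll grip, lift and take out the small tilt.

{"op": "apply_moves", "data": {"increments": [{"slide":[0,0,0],"rot":[0.3,0.35,0],"jaw":0.45},{"slide":[0,0,0],"rot":[0.3,0.35,0],"jaw":0.7},{"slide":[0,0,0],"rot":[0.3,0.35,0],"jaw":0.9},{"slide":[0,0,0],"rot":[0.3,0.35,0],"jaw":0.9},{"slide":[0,0,0],"rot":[0.3,0.35,0],"jaw":0.9},{"slide":[0,0,0],"rot":[0.3,0.35,0],"jaw":0.9},{"slide":[0,0,20],"rot":[0.3,0.35,0],"jaw":0.9},{"slide":[0,0,45],"rot":[0.3,0.35,0],"jaw":0.9},{"slide":[0,0,75],"rot":[0.3,0.35,0],"jaw":0.9},{"slide":[0,0,100],"rot":[0.3,0.35,0],"jaw":0.9},{"slide":[0,0,100],"rot":[0.3,0.35,0],"jaw":0.9}], "force": 30}}

```text
clock: 15.15
ee_pos: [0.505, -0.1994, 0.1292]
orientation: [-0.498, 1.563, -0.432]
ft_force: [0.3, 0.3, 0.4]
width: 0.0219
```

```bash
python3 shot.py e wrist;python3 st.py
```

```text
clock 15.15 tcp [ 0.505  -0.1994  0.1292] approach [ 0.0074 -0.0034 -1.    ] jawang 3.8 w 0.0219 F [0.3 0.3 0.4] q [-0.48  0.11  1.55  0.    1.47 -0.55]
15.2 [ 0.5038 -0.1988  0.1267] [ 0.0036 -0.0015 -1.    ] F [ 0.1 -0.6 -0.3] w 0.0218
```

View pics/wriste.png

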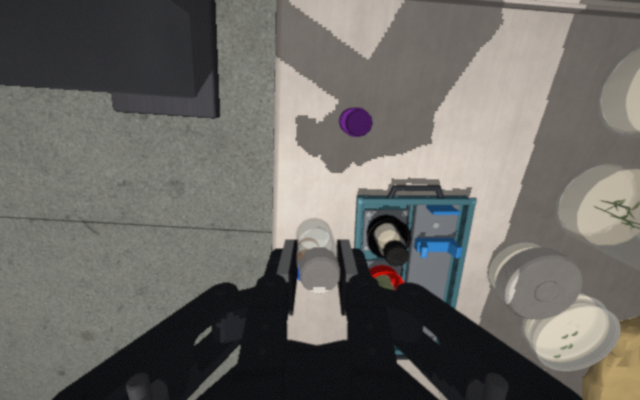

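{"op": "apply_moves", "data": {"increments": [{"slide":[12,-36,0],"rot":[0,0,0],"jaw":0.9},{"slide":[30,-75,0],"rot":[0,0,0],"jaw":0.9},{"slide":[50,-115,0],"rot":[0,0,0],"jaw":0.9},{"slide":[70,-145,0],"rot":[0,0,0],"jaw":0.9},{"slide":[82,-154.5,0],"rot":[0,0,0],"jaw":0.9},{"slide":[82,-154.5,-15],"rot":[0,0,0],"jaw":0.9},{"slide":[82,-154.5,-35],"rot":[0,0,0],"jaw":0.9},{"slide":[82,-154.5,-52],"rot":[0,0,0],"jaw":0.9},{"slide":[82,-154.5,-52],"rot":[0,0,0],"jaw":0.9},{"slide":[82,-154.5,-52],"rot":[0,0,0],"jaw":0.9},{"slide":[82,-154.5,-52],"rot":[0,0,0],"jaw":0.9}]}}

```text
clock: 16.3
ee_pos: [0.586, -0.353, 0.0754]
orientation: [-0.48, 1.566, -0.413]
ft_force: [0.6, -0.4, 0.1]
width: 0.0219
```

```bash
python3 shot.py f wrist;python3 st.py
```

```text
clock 16.3 tcp [ 0.586  -0.353   0.0754] approach [ 0.0044 -0.0019 -1.    ] jawang 3.82 w 0.0219 F [ 0.6 -0.4  0.1] q [-0.63  0.45  1.24  0.    1.45 -0.69]
16.35 [ 0.5863 -0.3533  0.076 ] [ 0.0053 -0.0026 -1.    ] F [ 0.4 -0.1  0.1] w 0.0222
```

View pics/wristf.png

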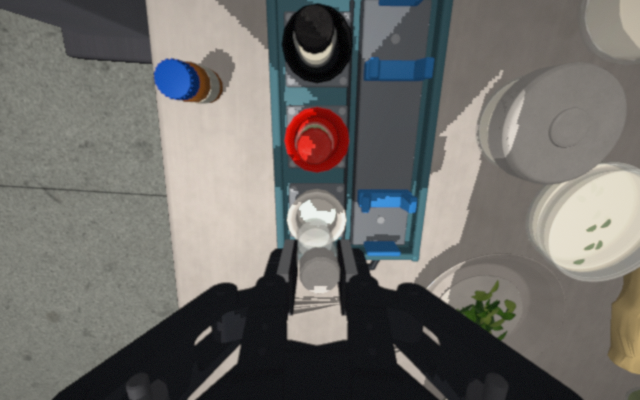

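{"op": "apply_moves", "data": {"increments": [{"slide":[0,0,-8],"rot":[0,0.3,0],"jaw":0.9},{"slide":[0,0,-16],"rot":[0,0.3,0],"jaw":0.9},{"slide":[0,0,-24],"rot":[0,0.3,0],"jaw":0.9},{"slide":[0,0,-32],"rot":[0,0.3,0],"jaw":0.9},{"slide":[0,0,-38],"rot":[0,0.3,0],"jaw":0.9},{"slide":[0,0,-40.5],"rot":[0,0.3,0],"jaw":0.9},{"slide":[0,0,-40.5],"rot":[0,0.3,0],"jaw":0.9},{"slide":[0,0,-40.5],"rot":[0,0.3,0],"jaw":0.9},{"slide":[0,0,-40.5],"rot":[0,0.3,0],"jaw":0.9}]}}

```text
clock: 17.25
ee_pos: [0.5859, -0.3534, 0.0361]
orientation: [-1.913, 1.568, -1.846]
ft_force: [-3.3, 1.1, 5.2]
width: 0.0219
```

```bash
python3 shot.py g wrist;python3 st.py
```

```text
clock 17.25 tcp [ 0.5859 -0.3534  0.0361] approach [-8.0e-04 -2.8e-03 -1.0e+00] jawang 3.81 w 0.0219 F [-3.3  1.1  5.2] q [-0.62  0.48  1.27 -0.    1.39 -0.69]
17.3 [ 0.5859 -0.3534  0.0362] [-7.0e-04 -2.8e-03 -1.0e+00] F [-3.9  0.5  4.9] w 0.0221
```

View pics/wristg.png

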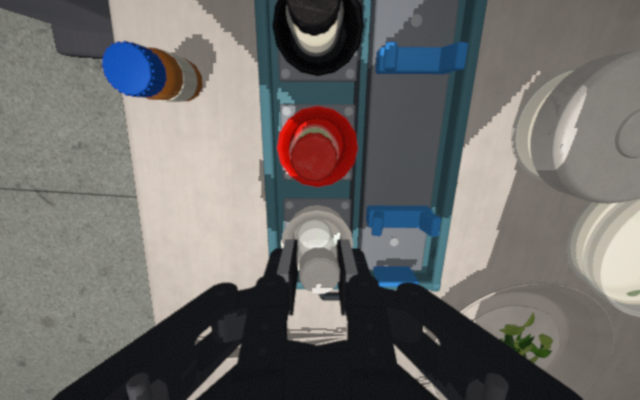

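White is seated at the same height. I'll release and rise to look at the forceps.

{"op": "apply_moves", "data": {"increments": [{"slide":[0,0,0],"rot":[0,0,0],"jaw":0.6},{"slide":[0,0,0],"rot":[0,0,0],"jaw":0.5},{"slide":[0,0,0],"rot":[0,0,0],"jaw":0.5},{"slide":[0,0,0],"rot":[0,0,0],"jaw":0.5},{"slide":[0,0,15],"rot":[0,0,0],"jaw":0.5},{"slide":[0,0,40],"rot":[0,0,0],"jaw":0.5},{"slide":[0,0,80],"rot":[0,0,0],"jaw":0.5},{"slide":[-20,10,120],"rot":[0,0,0],"jaw":0.5},{"slide":[-45,10,150],"rot":[0,0,0],"jaw":0.5},{"slide":[-45,10,150],"rot":[0,0,0],"jaw":0.5},{"slide":[-45,10,150],"rot":[0,0,0],"jaw":0.5}]}}

```text
clock: 18.4
ee_pos: [0.5413, -0.3439, 0.189]
orientation: [-1.102, 1.564, -1.036]
ft_force: [0.3, 0.1, 0.3]
width: 0.0428
```

```bash
python3 shot.py h wrist top;python3 st.py
```

```text
clock 18.4 tcp [ 0.5413 -0.3439  0.189 ] approach [ 0.0033 -0.0056 -1.    ] jawang 3.79 w 0.0428 F [0.3 0.1 0.3] q [-0.65  0.3   1.21 -0.    1.63 -0.72]
18.5 [ 0.5407 -0.343   0.1852] [-0.0018 -0.0017 -1.    ] F [-0.3  0.3 -0.2] w 0.0428
```

View pics/wristh.png

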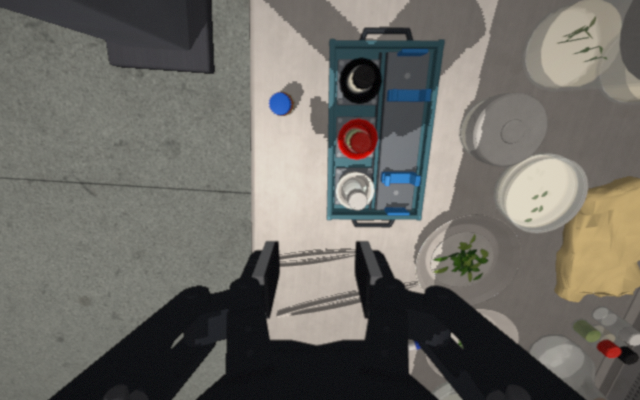

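View pics/toph.png

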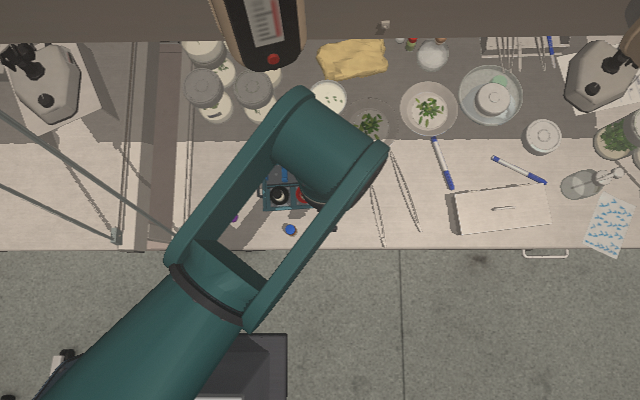

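All three vials stand upright in their cups. Now I measure the short forceps from earlier unobstructed wrist and top views, using height maps.

```bash
python3 - <<'E'
from meas import *
for f in ['wrist1','wrist2','wristh','top0']:
    p,d,m=load(f'pics/{f}.npz'); C=cloud(m,d)
    M=(C[...,2]>.003)&(C[...,2]<.015)&(C[...,0]>.45)&(C[...,0]<.68)&(C[...,1]<-.425)&(C[...,1]>-.56)&(d>0)
    n,l,s,c=cv2.connectedComponentsWithStats(cv2.morphologyEx(M.astype(np.uint8),cv2.MORPH_CLOSE,np.ones((5,5))))
    for i in range(1,n):
        if s[i,4]<40: continue
        X=C[(l==i)&M]; mu=X[:,:2].mean(0); w,V=np.linalg.eigh(np.cov(X[:,:2].T)); ax=V[:,1]*np.sign(V[0,1]); t=(X[:,:2]-mu)@ax; q=(X[:,:2]-mu)@np.array([-ax[1],ax[0]])
        mid=mu+ax*(t.max()+t.min())/2
        print(f,s[i,4],'mid',mid.round(4),'ang',np.degrees(np.arctan2(ax[1],ax[0])).round(1),'len',np.ptp(t).round(3),'wid',np.ptp(q).round(3),'z90',np.percentile(X[:,2],90).round(4))
p,d,m=load('pics/wrist2.npz')
cv2.imwrite('pics/w2c.png',cv2.resize(p[225:335,260:510,::-1],None,fx=3,fy=3,interpolation=cv2.INTER_CUBIC))
p,d,m=load('pics/top0.npz')
cv2.imwrite('pics/t0f.png',cv2.resize(p[145:255,355:430,::-1],None,fx=5,fy=5,interpolation=cv2.INTER_CUBIC))
E
```

```text
wrist1 833 mid [ 0.5375 -0.4548] ang 10.4 len 0.151 wid 0.016 z90 0.01
wrist1 992 mid [ 0.5891 -0.5183] ang 17.7 len 0.191 wid 0.016 z90 0.01
wrist2 477 mid [ 0.5853 -0.4455] ang 5.0 len 0.055 wid 0.012 z90 0.0086
wrist2 951 mid [ 0.506  -0.4608] ang 10.8 len 0.079 wid 0.016 z90 0.0106
wrist2 217 mid [ 0.6665 -0.4932] ang 12.2 len 0.028 wid 0.009 z90 0.0076
wrist2 841 mid [ 0.5304 -0.5375] ang 16.8 len 0.07 wid 0.015 z90 0.0105
wristh 786 mid [ 0.5489 -0.4529] ang 10.7 len 0.1 wid 0.016 z90 0.01
wristh 868 mid [ 0.5547 -0.5295] ang 17.8 len 0.12 wid 0.016 z90 0.0103
top0 44 mid [ 0.6633 -0.4481] ang -79.1 len 0.04 wid 0.025 z90 0.0044
top0 1564 mid [ 0.5692 -0.4958] ang -8.6 len 0.215 wid 0.137 z90 0.0113
```

View pics/w2c.png

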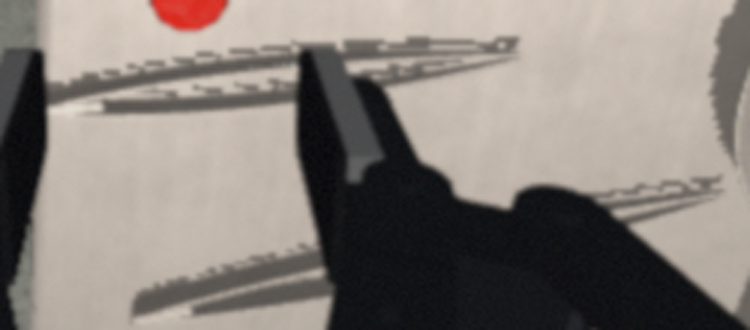

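View pics/t0f.png

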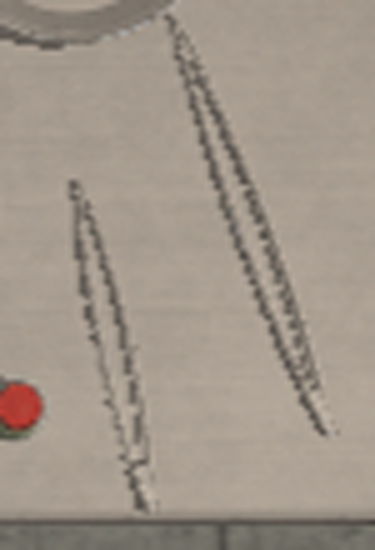

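```bash
python3 - <<'E'
from meas import *
_,_,m=load('pics/top0.npz'); _,_,m2=load('pics/wrist2.npz')
a=onplane(m,355+74/5,145+182/5,.005);b=onplane(m,355+147/5,145+508/5,.005)
print('top',a,b,(a+b)/2,np.degrees(np.arctan2(*(a-b)[1::-1])),np.linalg.norm(a-b))
a=onplane(m2,260+516/3,225+46/3,.005);print('w2 tip',a)
# heights: triangulate tip
print(tri(m,(355+74/5,145+182/5),m2,(260+516/3,225+46/3)))
E
```

```text
top [ 0.61266668 -0.44092268  0.005     ] [ 0.46551418 -0.46991323  0.005     ] [ 0.53909043 -0.45541796  0.005     ] 11.145123465000543 0.1499810344620329
w2 tip [ 0.61248922 -0.43873181  0.005     ]
(array([ 0.61402788, -0.44099214,  0.00074794]), np.float64(0.0011683069559365023))
```

{"op": "apply_moves", "data": {"increments": [{"slide":[0,-15,0],"rot":[0,0,-7],"jaw":0.55},{"slide":[0,-30,0],"rot":[0,0,-14],"jaw":0.55},{"slide":[0,-45,0],"rot":[0,0,-21],"jaw":0.55},{"slide":[-1,-60,0],"rot":[0,0,-28],"jaw":0.55},{"slide":[-2,-75,0],"rot":[0,0,-35],"jaw":0.55},{"slide":[-2.5,-90,0],"rot":[0,0,-42],"jaw":0.55},{"slide":[-2.5,-100,-10],"rot":[0,0,-49],"jaw":0.55},{"slide":[-2.5,-112,-20],"rot":[0,0,-56],"jaw":0.55},{"slide":[-2.5,-112,-30],"rot":[0,0,-63],"jaw":0.55},{"slide":[-2.5,-112,-45],"rot":[0,0,-70],"jaw":0.55},{"slide":[-2.5,-112,-60],"rot":[0,0,-77],"jaw":0.55},{"slide":[-2.5,-112,-75],"rot":[0,0,-83],"jaw":0.55}]}}

```text
clock: 19.7
ee_pos: [0.538, -0.4543, 0.1066]
orientation: [-2.532, 1.564, 2.365]
ft_force: [0.1, -0.3, -0.2]
width: 0.0387
```

```bash
python3 shot.py i wrist scene;python3 st.py
```

```text
clock 19.7 tcp [ 0.538  -0.4543  0.1066] approach [-0.005   0.0049 -1.    ] jawang -79.42 w 0.0387 F [ 0.1 -0.3 -0.2] q [-0.78  0.48  1.12 -0.    1.54  0.6 ]
19.8 [ 0.5367 -0.4531  0.104 ] [-0.0091  0.009  -0.9999] F [-0.5  0.2 -0.8] w 0.0381
```

View pics/wristi.png

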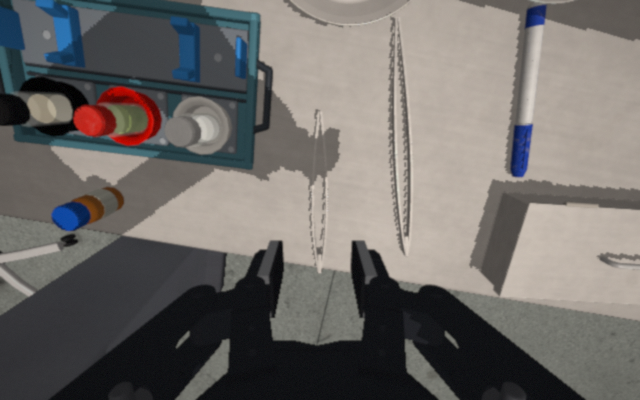

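View pics/scenei.png

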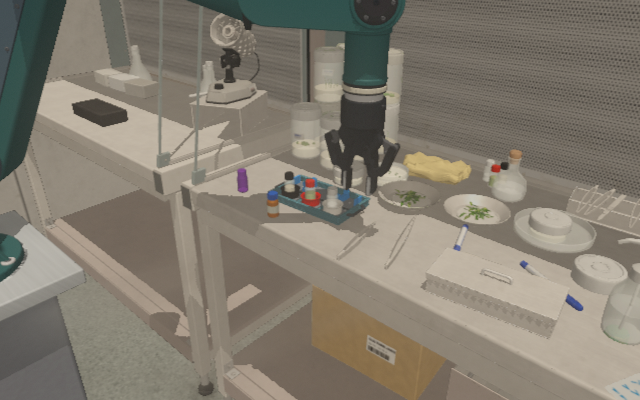

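The forceps appear fully, centred between the jaws, running from (318,110) to (320,272).

```bash
python3 - <<'E'
from meas import *
p,d,m=load('pics/wristi.npz'); C=cloud(m,d)
M=(C[...,2]>.004)&(C[...,2]<.015)&(d>0); M[:, :295]=0; M[:,345:]=0; M[:100]=0;M[285:]=0
X=C[M]; mu=X[:,:2].mean(0); w,V=np.linalg.eigh(np.cov(X[:,:2].T)); ax=V[:,1]*np.sign(V[0,1]); t=(X[:,:2]-mu)@ax; n=np.array([-ax[1],ax[0]]); q=(X[:,:2]-mu)@n
print(M.sum(),mu+ax*(t.max()+t.min())/2,np.degrees(np.arctan2(ax[1],ax[0])),np.ptp(t),np.ptp(q))
for a in np.arange(-.07,.075,.02):
    s=abs(t-a)<.006
    if s.sum(): print(a.round(2),q[s].min().round(4),q[s].max().round(4),X[s,2].max().round(4))
a=onplane(m,318.5,110,.005);b=onplane(m,320,272,.005);print(a,b,(a+b)/2,np.degrees(np.arctan2(*(a-b)[1::-1])),np.linalg.norm(a-b))
E
python3 st.py
```

```text
733 [ 0.53888732 -0.45532134] 10.560827504010673 0.15187977483533915 0.014848914955262249
-0.07 -0.0021 0.0028 0.0114
-0.05 -0.0049 0.0047 0.0117
-0.03 -0.0066 0.0065 0.0116
-0.01 -0.0074 0.0074 0.0109
0.01 -0.0073 0.0073 0.0112
0.03 -0.0061 0.0062 0.0101
0.05 -0.0051 0.0044 0.0091
0.07 -0.0032 0.0027 0.0085
[ 0.61418713 -0.44066763  0.005     ] [ 0.46164277 -0.47093182  0.005     ] [ 0.53791495 -0.45579973  0.005     ] 11.22153887284294 0.15551753846908262
19.8 [ 0.5367 -0.4531  0.104 ] [-0.0091  0.009  -0.9999] F [-0.5  0.2 -0.8] w 0.0381
```

{"op": "apply_moves", "data": {"increments": [{"slide":[1.8,-2.4,0],"rot":[0,0,0],"jaw":0.6},{"slide":[1.8,-2.4,-10],"rot":[0,0,0],"jaw":0.6},{"slide":[1.8,-2.4,-30],"rot":[0,0,0],"jaw":0.6},{"slide":[1.8,-2.4,-55],"rot":[0,0,0],"jaw":0.6},{"slide":[1.8,-2.4,-74],"rot":[0,0,0],"jaw":0.6},{"slide":[1.8,-2.4,-74],"rot":[0,0,0],"jaw":0.6},{"slide":[1.8,-2.4,-74],"rot":[0,0,0],"jaw":0.6},{"slide":[1.8,-2.4,-74],"rot":[0,0,0],"jaw":0.6}]}}

```text
clock: 20.6
ee_pos: [0.5395, -0.4564, 0.0321]
orientation: [-2.536, 1.561, 2.366]
ft_force: [-0.8, 0.4, 0.7]
width: 0.0344
```

```bash
python3 shot.py j wrist;python3 st.py
```

```text
clock 20.6 tcp [ 0.5395 -0.4564  0.0321] approach [-0.0067  0.0065 -1.    ] jawang -79.13 w 0.0344 F [-0.8  0.4  0.7] q [-0.78  0.54  1.2  -0.    1.42  0.6 ]
20.65 [ 0.5395 -0.4564  0.0323] [-0.0064  0.0062 -1.    ] F [ 0.7 -0.3 -0.4] w 0.0346
```

View pics/wristj.png

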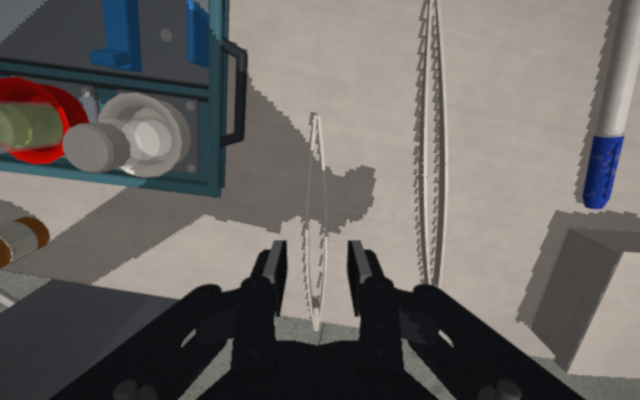

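{"op": "apply_moves", "data": {"increments": [{"slide":[-1,1,-5],"rot":[-0.35,-0.35,0],"jaw":0.6},{"slide":[-1,1,-15],"rot":[-0.35,-0.35,0],"jaw":0.6},{"slide":[-1,1,-23],"rot":[-0.35,-0.35,0],"jaw":0.6},{"slide":[-1,1,-28],"rot":[-0.35,-0.35,0],"jaw":0.6},{"slide":[-1,1,-29],"rot":[-0.35,-0.35,0],"jaw":0.6},{"slide":[-1,1,-29],"rot":[-0.35,-0.35,0],"jaw":0.6},{"slide":[-1,1,-29],"rot":[-0.35,-0.35,0],"jaw":0.6}]}}

```text
clock: 21.35
ee_pos: [0.5387, -0.4556, 0.0035]
orientation: [0.22, 1.571, -1.161]
ft_force: [-0.7, -0.4, 0.9]
width: 0.0338
```

```bash
python3 shot.py k wrist;python3 st.py
```

```text
clock 21.35 tcp [ 0.5387 -0.4556  0.0035] approach [ 1.e-04 -2.e-04 -1.e+00] jawang -79.13 w 0.0338 F [-0.7 -0.4  0.9] q [-0.78  0.56  1.23 -0.    1.35  0.6 ]
21.4 [ 0.5388 -0.4557  0.0038] [ 4.e-04 -5.e-04 -1.e+00] F [ 0.5 -1.2  0.6] w 0.0341
```

View pics/wristk.png

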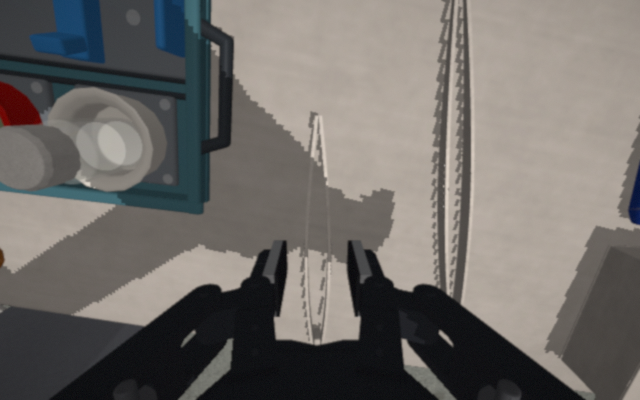

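{"op": "apply_moves", "data": {"increments": [{"slide":[0,0,0],"rot":[0,0,0],"jaw":0.8},{"slide":[0,0,0],"rot":[0,0,0],"jaw":1},{"slide":[0,0,0],"rot":[0,0,0],"jaw":1},{"slide":[0,0,0],"rot":[0,0,0],"jaw":1},{"slide":[0,0,0],"rot":[0,0,0],"jaw":1},{"slide":[0,0,0],"rot":[0,0,0],"jaw":1},{"slide":[0,0,12],"rot":[0,0,0],"jaw":1},{"slide":[0,0,30],"rot":[0,0,0],"jaw":1},{"slide":[0,0,60],"rot":[0,0,0],"jaw":1},{"slide":[0,0,90],"rot":[0,0,0],"jaw":1},{"slide":[0,0,120],"rot":[0,0,0],"jaw":1},{"slide":[0,0,120],"rot":[0,0,0],"jaw":1}], "force": 45}}

```text
clock: 22.6
ee_pos: [0.5408, -0.4576, 0.1308]
orientation: [0.591, 1.559, -0.79]
ft_force: [0.5, -1.0, 0.3]
width: 0.0123
```

```bash
python3 shot.py l wrist scene;python3 st.py
```

```text
clock 22.6 tcp [ 0.5408 -0.4576  0.1308] approach [ 0.0081 -0.0081 -0.9999] jawang -79.13 w 0.0123 F [ 0.5 -1.   0.3] q [-0.78  0.47  1.1  -0.    1.56  0.6 ]
22.7 [ 0.539  -0.4558  0.1249] [ 0.0015 -0.0017 -1.    ] F [-0.2  0.2 -0.5] w 0.0124
```

View pics/wristl.png

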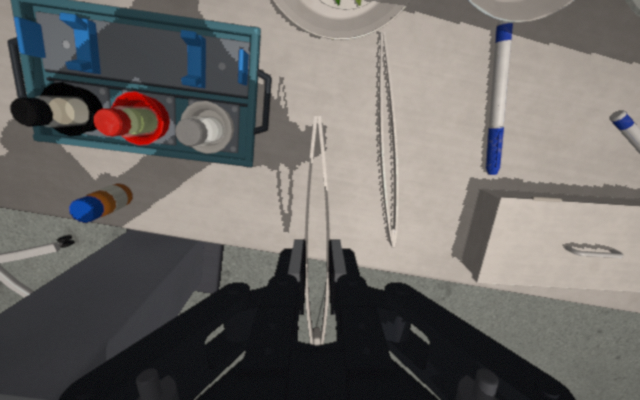

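View pics/scenel.png

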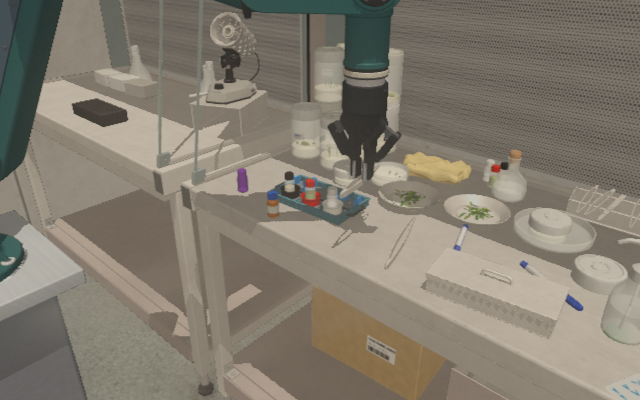

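```bash
python3 - <<'E'
from meas import *
c=np.array([.6355,-.2916]); th=np.radians(3.35); ny=np.array([np.cos(th),np.sin(th)]); lx=np.array([-np.sin(th),np.cos(th)])
for f in ['wrist1','wrist7','wristc','wristh','wristf','wristi','wristl']:
    p,d,m=load(f'pics/{f}.npz'); C=cloud(m,d); B=mask(p,'blue').astype(bool)&(d>0)
    a=(C[...,:2]-c)@ny; l=(C[...,:2]-c)@lx
    for s,l0 in (('L',.045),('R',-.045)):
        M=B&(abs(l-l0)<.012)&(abs(a)<.03)&(C[...,2]>.021)&(C[...,2]<.034)
        lo=M&(a<0); hi=M&(a>0)
        if lo.sum()>3 and hi.sum()>3: print(f,s,M.sum(),'outer',(a[M].min()*1e3).round(1),(a[M].max()*1e3).round(1),'notch',(a[lo].max()*1e3).round(1),(a[hi].min()*1e3).round(1),'l',(l[M].min()*1e3).round(1),(l[M].max()*1e3).round(1),'z',C[M][:,2].max().round(4))
    for s,l0 in (('sL',.086),('sR',-.086)):
        M=B&(abs(l-l0)<.012)&(abs(a)<.03)&(C[...,2]>.018)&(C[...,2]<.034)
        if M.sum()>3: print(f,s,M.sum(),'l',(l[M].min()*1e3).round(1),(l[M].max()*1e3).round(1),'a',(a[M].min()*1e3).round(1),(a[M].max()*1e3).round(1))
p,d,m=load('pics/wristl.npz')
print(proj(m,[.539,-.4558,.127]))
R=m['R']; print(onplane(m,318.5,116,.128),onplane(m,317,345,.128),np.load('pics/wristl.npz')['tcp'])
E
```

```text
wrist1 L 145 outer -21.7 18.0 notch -13.2 9.2 l 40.3 51.9 z 0.0319
wrist1 R 117 outer -21.2 18.5 notch -14.5 9.6 l -49.3 -37.8 z 0.0315
wrist1 sL 88 l 84.8 88.2 a -14.8 10.2
wrist1 sR 112 l -91.7 -81.8 a -14.4 11.1
wrist7 L 281 outer -21.9 18.1 notch -13.4 9.6 l 40.0 51.6 z 0.0317
wrist7 R 226 outer -21.4 18.4 notch -13.3 9.6 l -50.0 -37.8 z 0.0314
wrist7 sL 187 l 83.9 88.1 a -14.9 10.9
wrist7 sR 13 l -85.9 -83.1 a -14.2 -13.2
wristc L 239 outer -21.4 18.0 notch -13.4 9.5 l 40.1 52.1 z 0.0322
wristc sL 165 l 84.4 88.3 a -14.9 9.8
wristc sR 144 l -86.5 -81.7 a -14.3 4.4
wristh L 206 outer -21.6 18.3 notch -13.5 9.2 l 40.2 51.3 z 0.0321
wristh R 168 outer -21.3 18.1 notch -13.2 10.1 l -50.2 -38.2 z 0.0315
wristh sL 163 l 83.7 87.5 a -15.1 10.8
wristh sR 127 l -90.4 -82.3 a -14.1 15.2
wristf L 608 outer -21.8 18.1 notch -13.5 9.2 l 39.2 51.3 z 0.0328
wristf R 408 outer -21.3 18.3 notch -13.3 9.7 l -50.5 -38.1 z 0.0322
wristf sL 50 l 83.3 84.3 a -14.6 9.9
wristf sR 343 l -92.5 -82.1 a -14.4 14.6
wristi L 603 outer -21.2 18.2 notch -12.8 9.7 l 38.2 51.8 z 0.0326
wristi R 520 outer -20.9 18.8 notch -12.6 10.0 l -51.3 -38.5 z 0.0328
wristi sL 352 l 82.2 90.9 a -14.5 11.1
wristi sR 327 l -87.5 -82.9 a -13.8 11.9
wristl L 490 outer -21.2 18.6 notch -12.7 9.8 l 38.3 52.0 z 0.0325
wristl R 403 outer -20.9 19.0 notch -12.4 10.1 l -51.1 -38.9 z 0.0331
wristl sL 582 l 81.1 94.0 a -14.5 12.9
wristl sR 240 l -87.4 -82.9 a -13.7 11.6
[313.41515363 252.21213524]
[ 0.61510274 -0.44410206  0.128     ] [ 0.47287831 -0.47062971  0.128     ] [ 0.54078839 -0.45761006  0.13082327]
```

```bash
python3 - <<'E'
from meas import *
p,d,m=load('pics/wrist1.npz'); C=cloud(m,d)
for x0 in np.arange(.66,.82,.02):
    r=[]
    for y0 in np.arange(-.42,-.12,.04):
        M=(d>0)&(abs(C[...,0]-x0)<.01)&(abs(C[...,1]-y0)<.02); r.append(round(float(C[M][:,2].max())*1e3) if M.any() else -1)
    print(x0.round(2),r)
E
python3 st.py
```

```text
0.66 [2, 29, 31, 20, 30, 20, 20, 3]
0.68 [-1, 2, 2, 2, 2, 3, 3, 3]
0.7 [-1, 22, 3, 44, 45, 2, 3, 2]
0.72 [14, 22, 3, 46, 46, 42, 3, 3]
0.74 [22, 22, 3, 47, 48, 132, 135, 4]
0.76 [16, 33, 33, 45, 45, 135, 135, 135]
0.78 [19, 33, 33, 33, 41, 135, 134, 135]
0.8 [23, 34, 33, 33, 2, 135, 133, 108]
22.7 [ 0.539  -0.4558  0.1249] [ 0.0015 -0.0017 -1.    ] F [-0.2  0.2 -0.5] w 0.0124
```

{"op": "apply_moves", "data": {"increments": [{"slide":[3,10,0],"rot":[0,0,7],"jaw":1},{"slide":[8,25,0],"rot":[0,0,14],"jaw":1},{"slide":[15,45,0],"rot":[0,0,21],"jaw":1},{"slide":[24,65,0],"rot":[0,0,28],"jaw":1},{"slide":[33,85,0],"rot":[0,0,35],"jaw":1},{"slide":[42,105,0],"rot":[0,0,42],"jaw":1},{"slide":[53,122,0],"rot":[0,0,49],"jaw":1},{"slide":[64,137,0],"rot":[0,0,56],"jaw":1},{"slide":[75,149,0],"rot":[0,0,63],"jaw":1},{"slide":[85,157,0],"rot":[0,0,70],"jaw":1},{"slide":[92,162,0],"rot":[0,0,77],"jaw":1},{"slide":[95,164.5,0],"rot":[0,0,82.5],"jaw":1}]}}

```text
clock: 23.9
ee_pos: [0.6334, -0.2898, 0.1216]
orientation: [2.081, 1.566, 2.146]
ft_force: [0.1, 1.1, 0.1]
width: 0.0122
```

```bash
python3 shot.py m wrist scene;python3 st.py
```

```text
clock 23.9 tcp [ 0.6334 -0.2898  0.1216] approach [-0.0027  0.0042 -1.    ] jawang 3.69 w 0.0122 F [0.1 1.1 0.1] q [-0.51  0.46  1.13  0.    1.56 -0.58]
24.0 [ 0.6332 -0.2901  0.1219] [-0.0025  0.0039 -1.    ] F [ 0.7  0.2 -0.3] w 0.0124
```

View pics/wristm.png

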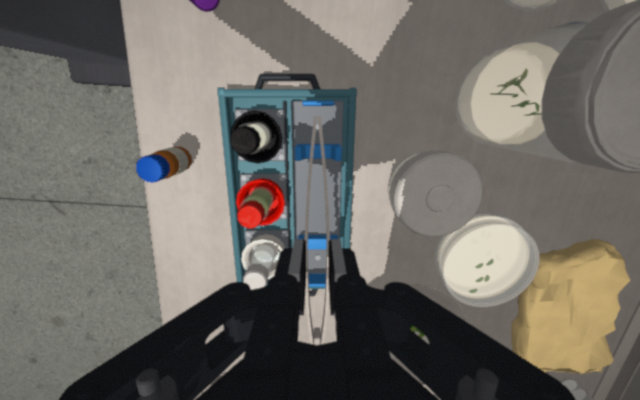

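View pics/scenem.png

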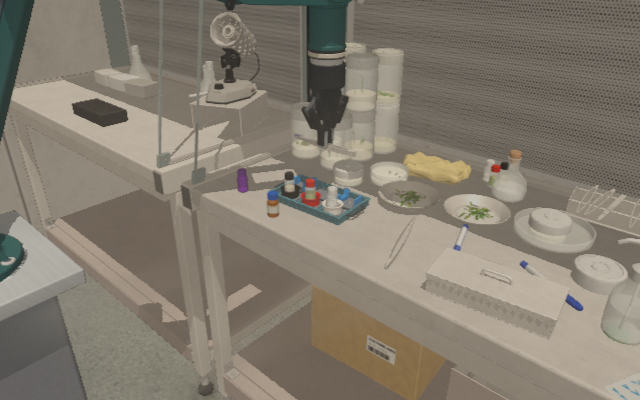

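The forceps are aligned over the rest, with the tip at (317,125) above it. I'll lower in steps.

{"op": "apply_moves", "data": {"increments": [{"slide":[0.5,-0.5,-15],"rot":[-0.2,-0.1,0],"jaw":1},{"slide":[0.5,-0.5,-30],"rot":[-0.2,-0.1,0],"jaw":1},{"slide":[0.5,-0.5,-45],"rot":[-0.2,-0.1,0],"jaw":1},{"slide":[0.5,-0.5,-60],"rot":[-0.2,-0.1,0],"jaw":1},{"slide":[0.5,-0.5,-72],"rot":[-0.2,-0.1,0],"jaw":1},{"slide":[0.5,-0.5,-77],"rot":[-0.2,-0.1,0],"jaw":1},{"slide":[0.5,-0.5,-77],"rot":[-0.2,-0.1,0],"jaw":1},{"slide":[0.5,-0.5,-77],"rot":[-0.2,-0.1,0],"jaw":1},{"slide":[0.5,-0.5,-77],"rot":[-0.2,-0.1,0],"jaw":1}]}}

```text
clock: 24.9
ee_pos: [0.6344, -0.291, 0.0462]
orientation: [-0.566, 1.569, -0.507]
ft_force: [0.9, -0.1, -1.3]
width: 0.0126
```

```bash
python3 shot.py n wrist scene;python3 st.py;python3 -c "
import cv2;p=cv2.imread('pics/scenen.png');cv2.imwrite('pics/scenenc.png',cv2.resize(p[120:240,220:430],None,fx=3.8,fy=3.8,interpolation=cv2.INTER_CUBIC))"
```

```text
clock 24.9 tcp [ 0.6344 -0.291   0.0462] approach [ 1.3e-03 -7.0e-04 -1.0e+00] jawang 3.42 w 0.0126 F [ 0.9 -0.1 -1.3] q [-0.51  0.5   1.22  0.    1.42 -0.57]
25.0 [ 0.6343 -0.2909  0.046 ] [ 1.e-03 -5.e-04 -1.e+00] F [ 0.4 -0.2 -0.2] w 0.012
```

View pics/wristn.png

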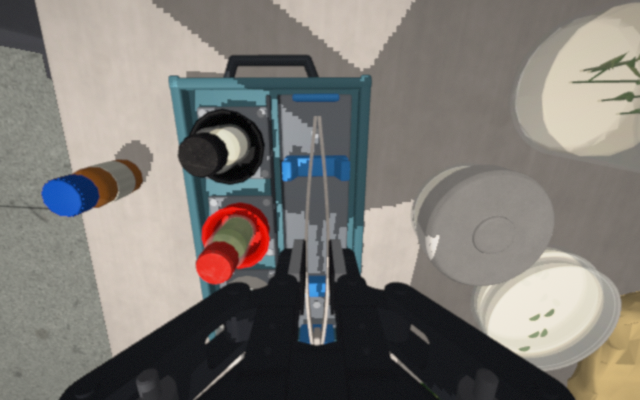

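View pics/scenenc.png

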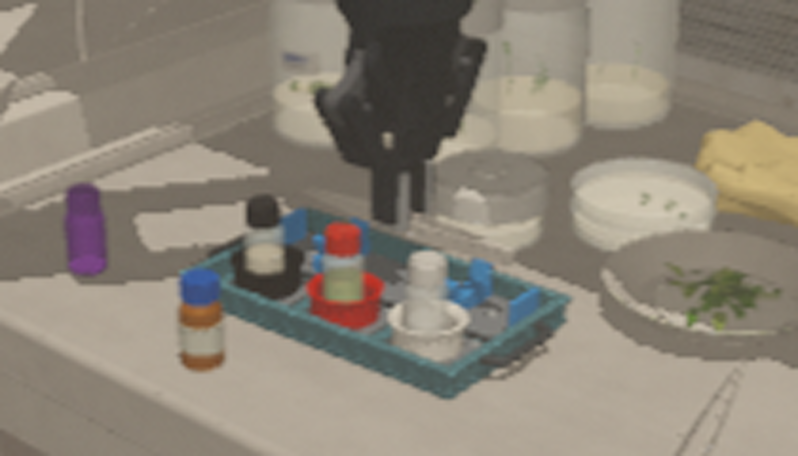

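{"op": "apply_moves", "data": {"increments": [{"slide":[-0.7,0,0],"rot":[0,0,0.2],"jaw":1},{"slide":[-0.7,0,-6],"rot":[0,0,0.2],"jaw":1},{"slide":[-0.7,0,-12],"rot":[0,0,0.2],"jaw":1},{"slide":[-0.7,0,-16],"rot":[0,0,0.2],"jaw":1},{"slide":[-0.7,0,-19],"rot":[0,0,0.2],"jaw":1},{"slide":[-0.7,0,-21],"rot":[0,0,0.2],"jaw":1},{"slide":[-0.7,0,-21],"rot":[0,0,0.2],"jaw":1},{"slide":[-0.7,0,-21],"rot":[0,0,0.2],"jaw":1}]}}

```text
clock: 25.8
ee_pos: [0.6337, -0.291, 0.0252]
orientation: [-0.542, 1.569, -0.479]
ft_force: [1.6, -0.1, -0.2]
width: 0.0121
```

```bash
python3 shot.py o wrist scene;python3 st.py;python3 -c "
import cv2;p=cv2.imread('pics/sceneo.png');cv2.imwrite('pics/sceneoc.png',cv2.resize(p[120:240,220:430],None,fx=3.8,fy=3.8,interpolation=cv2.INTER_CUBIC))"
```

```text
clock 25.8 tcp [ 0.6337 -0.291   0.0252] approach [ 1.2e-03 -6.0e-04 -1.0e+00] jawang 3.62 w 0.0121 F [ 1.6 -0.1 -0.2] q [-0.51  0.52  1.24  0.    1.38 -0.57]
25.9 [ 0.6338 -0.291   0.0254] [ 1.6e-03 -9.0e-04 -1.0e+00] F [ 1.   0.7 -0.1] w 0.0121
```

View pics/wristo.png

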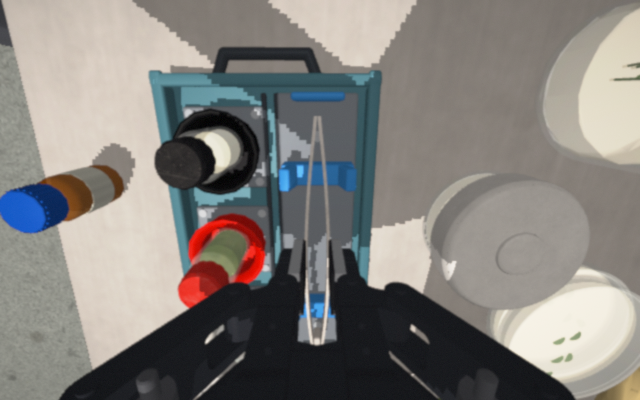

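View pics/sceneoc.png

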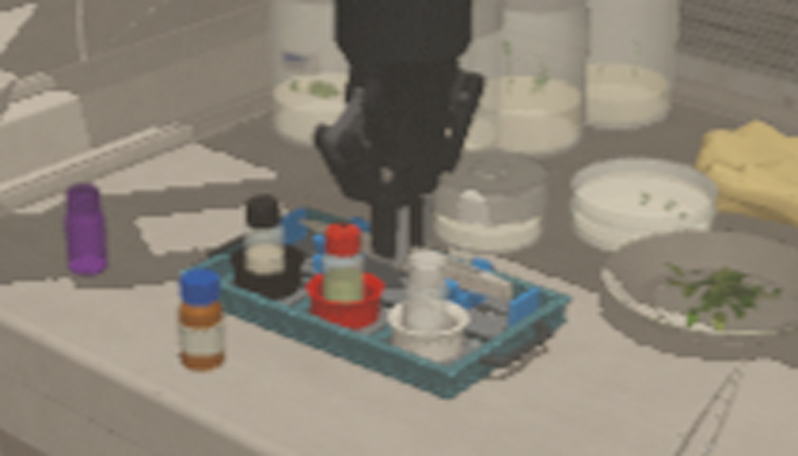

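{"op": "apply_moves", "data": {"increments": [{"slide":[0,0,-1.5],"rot":[0,0,0],"jaw":1},{"slide":[0,0,-3],"rot":[0,0,0],"jaw":1},{"slide":[0,0,-4],"rot":[0,0,0],"jaw":1},{"slide":[0,0,-4.5],"rot":[0,0,0],"jaw":1},{"slide":[0,0,-4.5],"rot":[0,0,0],"jaw":1},{"slide":[0,0,-4.5],"rot":[0,0,0],"jaw":1}]}}

```text
clock: 26.5
ee_pos: [0.6341, -0.2911, 0.0225]
orientation: [-0.587, 1.568, -0.524]
ft_force: [-1.9, 1.3, 5.2]
width: 0.0122
```

```bash
python3 st.py
```

```text
26.5 [ 0.6341 -0.2911  0.0225] [ 0.0025 -0.0014 -1.    ] F [-1.9  1.3  5.2] w 0.0122
```

Contact at 5 N near the expected seat height. I'll open just enough and rise straight up.

{"op": "apply_moves", "data": {"increments": [{"slide":[0,0,0],"rot":[0,0,0],"jaw":0.82},{"slide":[0,0,0],"rot":[0,0,0],"jaw":0.74},{"slide":[0,0,0],"rot":[0,0,0],"jaw":0.72},{"slide":[0,0,0],"rot":[0,0,0],"jaw":0.72},{"slide":[0,0,4],"rot":[0,0,0],"jaw":0.72},{"slide":[0,0,15],"rot":[0,0,0],"jaw":0.72},{"slide":[0,0,35],"rot":[0,0,0],"jaw":0.72},{"slide":[0,0,65],"rot":[0,0,0],"jaw":0.72},{"slide":[0,0,100],"rot":[0,0,0],"jaw":0.72},{"slide":[0,0,125],"rot":[0,0,0],"jaw":0.72},{"slide":[0,0,125],"rot":[0,0,0],"jaw":0.72}]}}

```text
clock: 27.6
ee_pos: [0.6367, -0.2925, 0.1554]
orientation: [-0.575, 1.555, -0.512]
ft_force: [0.0, -0.3, 0.6]
width: 0.0236
```

```bash
python3 shot.py p wrist scene;python3 st.py;python3 -c "
import cv2;p=cv2.imread('pics/scenep.png');cv2.imwrite('pics/scenepc.png',cv2.resize(p[120:240,220:430],None,fx=3.8,fy=3.8,interpolation=cv2.INTER_CUBIC))"
```

```text
clock 27.6 tcp [ 0.6367 -0.2925  0.1554] approach [ 0.0134 -0.0075 -0.9999] jawang 3.63 w 0.0236 F [ 0.  -0.3  0.6] q [-0.51  0.44  1.09  0.    1.6  -0.57]
27.7 [ 0.6345 -0.2914  0.1492] [ 0.005  -0.0028 -1.    ] F [-1.3 -0.3 -0.5] w 0.0242
```

View pics/wristp.png

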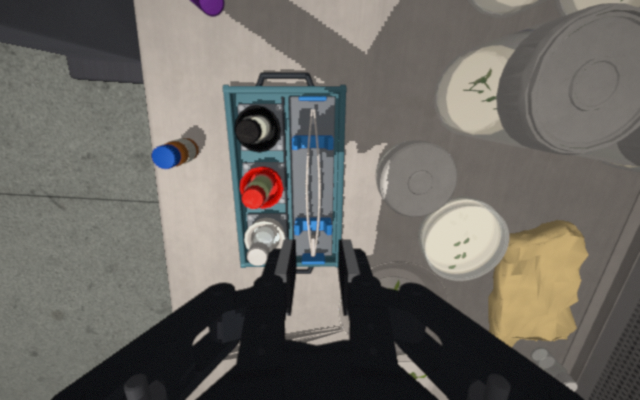

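View pics/scenepc.png

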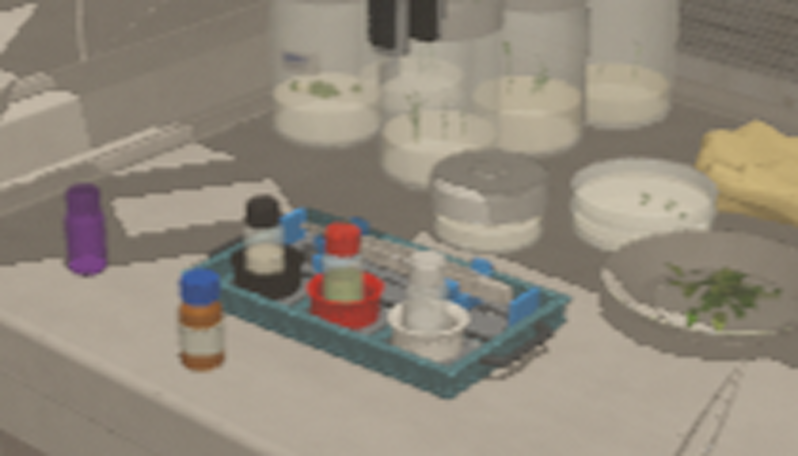

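The forceps lie in both notches between the end stops, from (314,108) to (314,255). Before handing in I check heights: forceps, caps and uprightness.

```bash
python3 - <<'E'
from meas import *
p,d,m=load('pics/wristp.npz'); C=cloud(m,d)
c=np.array([.6338,-.2911]); th=np.radians(3.5); ny=np.array([np.cos(th),np.sin(th)]); lx=np.array([-np.sin(th),np.cos(th)])
a=(C[...,:2]-c)@ny; l=(C[...,:2]-c)@lx
B=mask(p,'blue').astype(bool)
M=(d>0)&~B&(abs(a)<.011)&(abs(l)<.082)&(C[...,2]>.018)&(C[...,2]<.05)
print('l range',l[M].min(),l[M].max())
for l0 in np.arange(-.07,.08,.02):
    s=M&(abs(l-l0)<.008)
    if s.sum(): print(l0.round(2),'a',(a[s].min()*1e3).round(1),(a[s].max()*1e3).round(1),'z95',np.percentile(C[s][:,2],95).round(4))
for n,X in dict(red=(.583,-.2945),black=(.5797,-.2365),white=(.5868,-.3525)).items():
    s=(d>0)&(np.hypot(C[...,0]-X[0],C[...,1]-X[1])<.016)&(C[...,2]>.056)&(C[...,2]<.09)
    print(n,s.sum(),C[s].mean(0).round(4) if s.any() else None)
E
```

```text
l range -0.0759079483850802 0.07588534341991449
-0.07 a -2.6 2.8 z95 0.0294
-0.05 a -5.9 7.2 z95 0.0292
-0.03 a -6.5 6.9 z95 0.0295
-0.01 a -7.4 6.9 z95 0.0292
0.01 a -7.3 6.8 z95 0.0288
0.03 a -6.1 5.8 z95 0.0276
0.05 a -5.0 5.9 z95 0.0269
0.07 a -2.8 2.9 z95 0.0258
red 408 [ 0.5811 -0.2929  0.0614]
black 495 [ 0.5774 -0.2353  0.0616]
white 339 [ 0.5844 -0.3504  0.0613]
```

Cap tops are at 61–62 mm (62 expected). The forceps are centred and level at about 28 mm. Handing in.

```bash
python3 -c "
from workcell import job; print(job.job_done())"; python3 st.py
```

```text
the job is handed in; nothing more can be done
None
the job is handed in; nothing more can be done
```

The kit is packed and handed in at about 27.7 s of the 99 s allowed. I placed the red, black and white vials in their own cups in that order, then laid the short forceps in the blue rest.

**Final checks:**
- **Vials:** all three stand upright, with cap tops at 61–62 mm against 62 mm expected when fully down. The cap centres in the last view read about 2 mm nearer the robot and 1–2 mm toward +y than the cup centres I had measured.
- **Forceps:** they lie centred between the end stops to within 1 mm and in both notches. The upper surface is at 26–29 mm against 28 mm expected. The 3 mm spread also showed while they lay on the bench.
- **Forces:** every placing ended in light contact of about 5–7 N. The vials touched down about 1–2 mm higher than I had calculated and the forceps about 1 mm higher, which I put down to arm deflection.
- **Look-alikes:** the arm never touched the amber vial or the long forceps, and both appear where they started. I did not re-measure them at the end.

No checks failed.

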